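# Swing out the stand's bar and hang up the headset

## Task

Put the headset away on its stand: pull the sprung index knob up, turn the stand's bar clockwise (seen from above) to the next hole, the middle one of the three, and let the pin drop fully home there. Then hang the headset over the bar by its headband, square across the bar between the plate and the end knob, upright with the ear cups hanging one on each side, and let go. Leave the mug and the stapler where they are.

Things in the scene. Friction and masses are not known exactly. Their poses are not given: they have to be found in the camera images.
- stand: Headset stand, fixed to the desk; origin: centre of its underside. Round dark foot 140 mm across, 16 mm high; aluminium post 20 mm thick; at 141 to 149 mm height a dark round index plate 100 mm across with three holes at 38 mm radius, 60 degrees apart. Above it turns an aluminium arm: the bar on one side, on the other a short tail with the knob.
- post_top (a point): Point on the vertical turning axis of the stand's arm, 165 mm above the desk, level with the top of the bar. Its x axis (like the stand's) is the direction in which the bar points when the pin is in the middle hole, the knob then being on the opposite side; z is up. Fixed with the stand.
- bar_hang (a point): Point on top of the horizontal round bar (14 mm thick), 115 mm out from the turning axis, 165 mm above the desk: the middle of the free stretch. Turns with the arm: x points outward along the bar, z up. Free from 60 mm inward of this point (index plate) to 50 mm outward (rubber end knob, 24 mm across, its top 5 mm above the bar).
- knob (a point): Centre of the black round pull knob of the index pin, 22 mm in diameter, 18 mm tall, spinning freely on its upright 9 mm stem; 38 mm from the turning axis, on the side away from the bar, and 193 mm above the desk when home. The gap below the knob down to the arm's tail is 19 mm. It turns with the arm.
- index_pin (a joint): Lift of the pin and knob in m: 0 = fully home in a hole, 0.008 = resting on the plate between holes or just free of a hole, 0.020 = top stop. A spring pushes it down with 4.5 N (home) to 7.5 N (top); lift it 12 to 15 mm to turn the arm.
- bar_arm (a joint): Angle of the arm in rad, growing clockwise seen from above: 0 = parked in the first hole (start), 1.047 = middle hole, 2.094 = third hole. Pin home leaves about 0.05 rad of play. It turns with light friction (about 1.6 N at the knob) and stays where left; a pin let go within about 3 mm of a hole's middle drops in.
- headset_center (a point): Centre, half-way up (74 mm), of the loose black headset (0.2 kg, stiff, nothing folds), standing upright on the flat feet of its two ear cups. 148 mm high; 158 mm wide along its y axis; z up. Cups 50 mm deep along x, 72 mm high, 90 mm apart inside. The arched headband is 22 mm wide along x, 8 mm thick.
- headset_crown (a point): Middle of the underside of the headset's headband, 140 mm above the cups' feet; rests on the bar when hung. Axes as headset_center. The band's top is 148 mm above the feet here and about 5 mm lower 32 mm to either side along y, where fingers closing along x can grip it from above and stay clear of a bar under the middle.
- mug_mid (a point): Middle (half-way up) of the white mug, 92x127x95 mm, a bystander.
- stapler_mid (a point): Middle (half-way up) of the dark red stapler, 148x37x40 mm, a bystander.

How it is judged (in metres and radians):
On the way, in this order (a step that is already met when the one before it is completed fails the run):
1. the pin is lifted clear of its hole (value of joint index_pin above 0.007 m), for 0.1 s.
2. bar at the middle hole, pin fully home, headset still on the desk (value of joint index_pin below 0.003 m and value of joint bar_arm between 0.95 and 1.15 rad and height (world z) of headset_crown below 0.155 m), for 0.2 s.
At the end, for the whole second after the job is handed in: Pin home (within 3 mm) in the middle hole (arm 0.95 to 1.15 rad); headset at rest on the bar between plate and end knob, underside of its band's middle within 25 mm sideways and 10 mm in height of the bar's top, within 0.35 rad of upright and 0.4 rad of square across the bar (value of joint index_pin below 0.003 m and value of joint bar_arm between 0.95 and 1.15 rad and x of headset_crown in the frame of bar_hang between -0.055 and 0.05 m and y of headset_crown in the frame of bar_hang between -0.025 and 0.025 m and z of headset_crown in the frame of bar_hang between -0.01 and 0.01 m and angle between headset_center's own z axis and vertical below 0.35 rad and angle between the x axis of headset_center and the x axis of bar_hang, either way round below 0.4 rad and linear speed of headset below 0.04 m/s); the robot touches nothing.
It fails at once if the mug is pushed more than 30 mm (distance of mug_mid from where it was at the start of the episode above 0.03 m).
It fails at once if the stapler is pushed more than 30 mm (distance of stapler_mid from where it was at the start of the episode above 0.03 m).
It also fails if it takes over 58 s, if anything falls off the work surface, if the arm or the gripper's body presses on something with over 40 N, if the wrist force passes 120 N, or if a joint passes its speed limit or range.

## Robot

A 6-joint arm with a two-finger parallel gripper is mounted at the origin on a cart in front of the work surface, level with it; the furniture and walls round the work are solid. World frame = base frame: x ahead of the robot, y to its left, z up, the work surface at z = 0. Lengths are in mm, angles in degrees, forces in N, time in s.
With the tool pointing down it reaches from about 350 to 800 mm from the base axis. Payload 7.3 kg.
Tool frame: the origin (TCP) lies at the very end of the fingers, on their centre line; the grasp point (between the pads) lies 19 mm behind it; x points along the fingers, y is the direction in which the jaws open and shut, and the axes are right-handed (so a half turn about x gives the same grasp; the last joint's range is limited). The gripper opens to 85 mm and grips with 20 to 120 N. Pads are 22 mm wide; open, the fingers measure 114 mm over their backs; the gripper's body (76 mm by 85 mm) begins 54 mm behind the grasp point. The pads swing forward as they close: fully open they stand 13 mm farther back than shut.
Start: joints at [62.051, 19.595, 87.324, -0, 73.075, -8.365], TCP at [175.957, 494.655, 231.322] pointing down, gripper open.
Joint ranges: [-145.02, 145.02], [-44.19, 115.74], [2.07, 154.8], [-57.11, 237.11], [16.16, 152.29], [-177.93, 177.93]. Speed limits (degrees/s): [147.25, 147.25, 180, 180, 180, 180].

## Interface

Orientations are given as [roll, pitch, yaw] about the fixed x, y, z axes, in that order (R = Rz(yaw) Ry(pitch) Rx(roll)).
In Python, from plant import readout, camera, finish_job gives the robot as it stands.
- The arm moves only by the tool move_arm, never from a script. Its argument "targets" is a list of rows, each an object of numbers: "x", "y", "z": the shift along the tool's x, y, z in mm; "ax", "ay", "az": the turn, a rotation vector about the tool's x, y, z in degrees. A call has 1 to 12 rows; each row shifts and turns the pose as measured when the row begins, along the tool's axes as they then stand; what a row does not reach is not made up. A row lasts 1/12 s, in which the tool goes at most 41.7 mm and 7.16 degrees, less where a joint would pass 70% of its speed; a pose out of reach is approached as far as the arm can. A call is refused whole if a number of a shift passes 41.7 or a number of a turn 7.16, either way. A call with a gripper value outside its range is refused whole. "fingers" is the opening, from 0 (shut) to 1 (fully open), set as the call begins (left out, the last holds). The fingers move at their own pace and stop on an object; the grip force is fixed at half the most. Time passes only in rows, so rows that do not move let the fingers close. It gives the time, the measured TCP pose, the force and the opening at its end, in the units of the state.
- readout.sense(): the state, without advancing time (a new reading comes with each control period).
- camera(name): name is "side" or "top"; returns a dict with "frame" (420x560x3 uint8, red, green, blue), "fovy" (degrees; the focal length in pixels is half the picture's height over the tangent of half this angle, whatever the lens; pixels are square), "cx", "cy" (the principal point, pixels), "k1" (the pictures are not rectified: a ray, as slopes to the right and down, at radius r is drawn at 1 + k1 r^2 times it, then the intrinsics apply), "R" (3x3) and "t" (3): a world point X has camera coordinates R X + t. Camera axes: x right, y down, z forward; pixel columns grow to the right and rows downward; lengths in mm; the calibration is good to about 2 mm. A picture is of the moment at which its call begins. There is no depth.
- finish_job(): hands the job in, once; it reports no verdict.
The state is a dict: "t": time; "qpos": joint angles; "qd": joint speeds; "effort": joint torques, N m; "ee_pos": TCP position; "tool_rot": TCP orientation; "ft_force": force on the tool from outside, world axes, zero at the start; "torque": the same for the moment, N m; "grip_width": finger opening in mm.
Only numpy, scipy, OpenCV 4.12 (cv2) and the standard library are available. Lean on these libraries where they do the work, as an engineer would, in place of code of your own. Each camera call takes 0.05 s, during which the arm holds its last target.

## Working session

There is one attempt and no reset: what is moved stays moved. The work goes in short steps, Python scripts to look and compute and a tool call to move; the robot and the scene stay as the last step left them, time stands still between calls to the robot, and variables do not carry over. Pictures are saved under pics/ and viewed, and the job is handed in when it is done.

Besides the shell and the picture viewer there is one more tool, called after "Request:" as a command line: name --argument value ..., lists and objects as JSON in quotes. move_arm: Moves the arm, as the interface text tells. Its arguments: {"type":"object","properties":{"targets":{"type":"array","items":{"type":"object","properties":{"x":{"type":"number"},"y":{"type":"number"},"z":{"type":"number"},"ax":{"type":"number"},"ay":{"type":"number"},"az":{"type":"number"}}}},"fingers":{"type":"number"}},"required":["targets"]}

```bash
ls; mkdir -p pics; python3 - <<'E'
from plant import readout, camera
import cv2,json,numpy as np,pickle
s=readout.sense();print(s)
for n in("side","top"):
    c=camera(n);cv2.imwrite(f"pics/{n}0.png",cv2.cvtColor(c["frame"],cv2.COLOR_RGB2BGR))
    pickle.dump(c,open(f"pics/{n}0.pkl","wb"))
    print(n,{k:v for k,v in c.items() if k!="frame"}, "pos",-np.array(c["R"]).T@np.array(c["t"]))
E
```

```text
pics
{'t': 0.0, 'qpos': array([ 6.20511069e+01,  1.96349898e+01,  8.73767549e+01,  5.37366934e-04,
        7.30721623e+01, -8.36458217e+00]), 'qd': array([ 0.09941944, -0.01211651, -0.07552268, -0.01663342, -0.04025497,
        0.02701484]), 'effort': array([ 2.60541332e-03, -4.33675647e+01, -2.46015537e+01,  2.38251369e-04,
        7.82418880e-03, -6.71426989e-06]), 'ee_pos': array([175.76639712, 494.29673416, 230.64193957]), 'tool_rot': array([ -98.71546248,   89.91609139, -118.29993027]), 'ft_force': array([-3.47726012e-01,  1.89306617e-04,  9.61903376e-01]), 'torque': array([ 0.04657984,  0.07366775, -0.02225155]), 'grip_width': 85.39838734684407}
side {'fovy': 50.524018752738115, 'cx': 282.558560643281, 'cy': 209.9379706011026, 'k1': -0.10019804506730506, 'R': array([[-0.98750807, -0.15559655,  0.02485016],
       [-0.07792034,  0.34515193, -0.93530667],
       [ 0.13695341, -0.92555921, -0.35296445]]), 't': array([534.06437341, 219.0091671 , 796.0270174 ])} pos [435.43953206 744.27727657 472.53839225]
top {'fovy': 48.24871722688191, 'cx': 276.2730450047576, 'cy': 204.33313612359794, 'k1': -0.04622252570354381, 'R': array([[-0.02889999, -0.99957264, -0.00439604],
       [-0.99664119,  0.0291518 , -0.0765278 ],
       [ 0.07662324,  0.00216962, -0.99705776]]), 't': array([ -46.73235482,  588.5863239 , 1171.82380882])} pos [ 495.46987176  -66.41314878 1213.21379503]
```

View pics/side0.png

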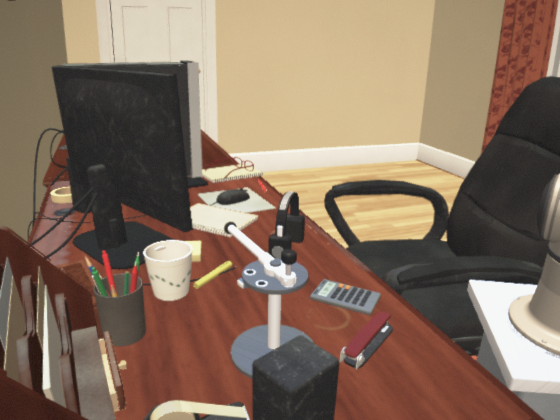

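View pics/top0.png

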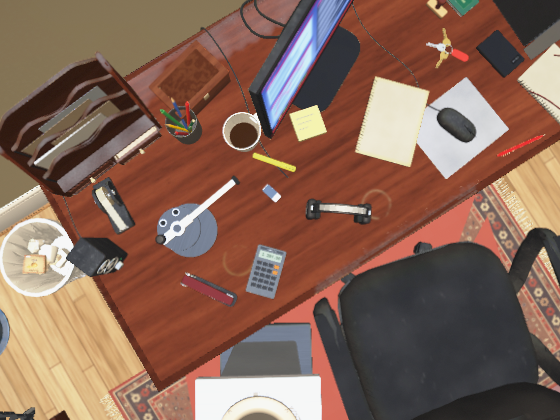

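```bash
python3 - <<'E'
import cv2
t=cv2.imread("pics/top0.png");s=cv2.imread("pics/side0.png")
cv2.imwrite("pics/top0a.png",cv2.resize(t[160:310,130:260],None,fx=5,fy=5,interpolation=cv2.INTER_CUBIC)[:600*2][:750])
a=cv2.resize(t[165:265,145:265],None,fx=6,fy=6,interpolation=cv2.INTER_CUBIC);cv2.imwrite("pics/top0a.png",a)
a=cv2.resize(t[180:240,290:390],None,fx=8,fy=8,interpolation=cv2.INTER_CUBIC);cv2.imwrite("pics/top0b.png",a)
a=cv2.resize(s[180:300,210:330],None,fx=5,fy=5,interpolation=cv2.INTER_CUBIC);cv2.imwrite("pics/side0a.png",a)
E
```

```text
(no output)
```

View pics/top0a.png

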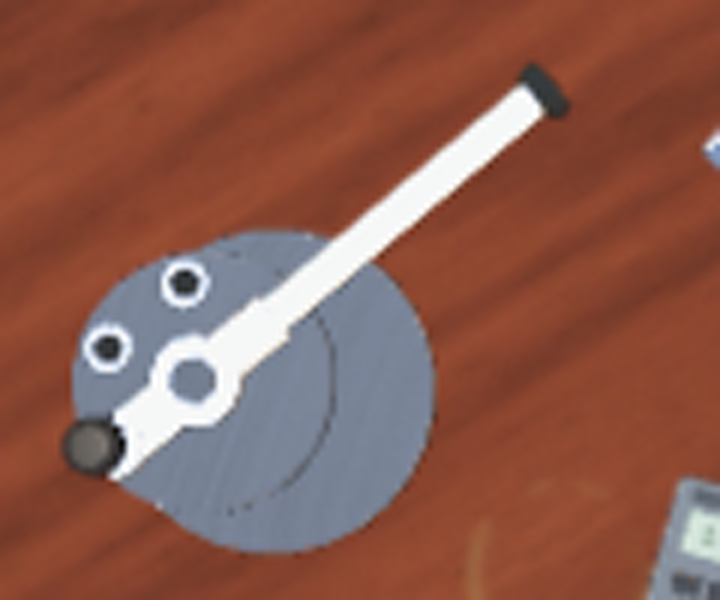

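View pics/top0b.png

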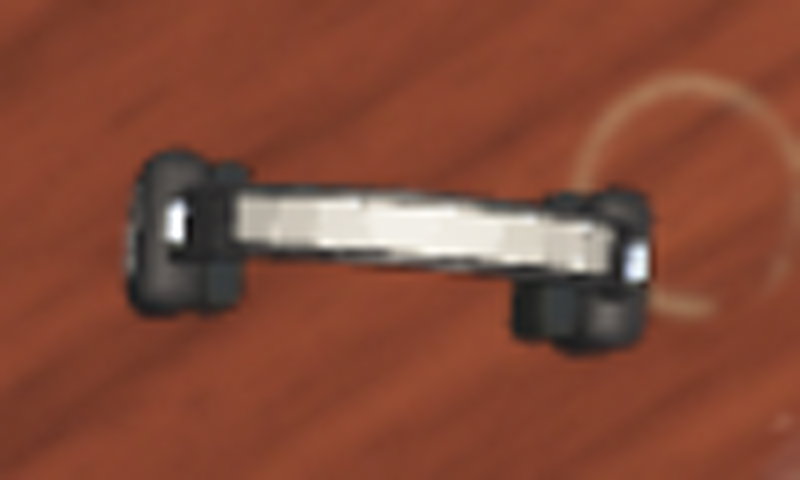

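View pics/side0a.png

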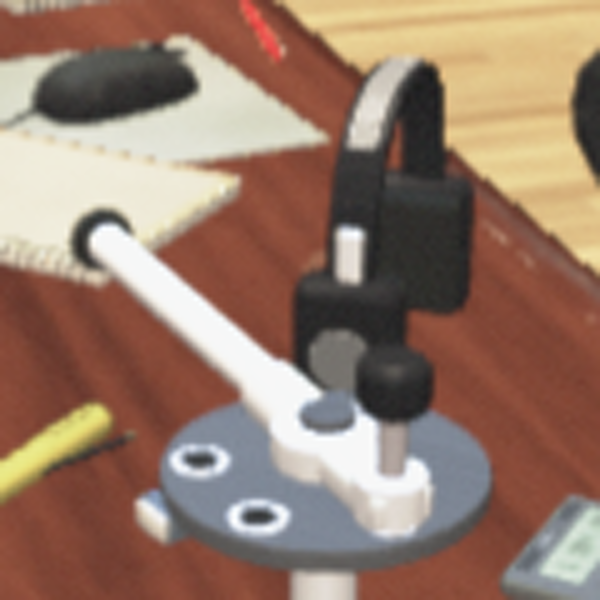

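```bash
cat > h.py <<'E'
import numpy as np,cv2,pickle
def ray(c,u,v):
    f=c["frame"].shape[0]/2/np.tan(np.radians(c["fovy"])/2)
    K=np.array([[f,0,c["cx"]],[0,f,c["cy"]],[0,0,1.]])
    p=cv2.undistortPointsIter(np.array([[[u,v]]],float),K,np.array([c["k1"],0,0,0.]),None,None,(3,50,1e-10))[0,0]
    R=np.array(c["R"]);t=np.array(c["t"])
    return -R.T@t, R.T@np.array([p[0],p[1],1.])
def plane(c,u,v,z):
    o,d=ray(c,u,v);return o+d*(z-o[2])/d[2]
def proj(c,X):
    f=c["frame"].shape[0]/2/np.tan(np.radians(c["fovy"])/2)
    K=np.array([[f,0,c["cx"]],[0,f,c["cy"]],[0,0,1.]])
    return cv2.projectPoints(np.array(X,float).reshape(-1,1,3),cv2.Rodrigues(np.array(c["R"]))[0],np.array(c["t"],float),K,np.array([c["k1"],0,0,0.]))[0][:,0]
def tri(c1,p1,c2,p2):
    o1,d1=ray(c1,*p1);o2,d2=ray(c2,*p2)
    s=np.linalg.lstsq(np.c_[d1,-d2],o2-o1,rcond=None)[0]
    a=o1+s[0]*d1;b=o2+s[1]*d2
    return (a+b)/2,np.linalg.norm(a-b)
E
python3 - <<'E'
from h import *
T=pickle.load(open("pics/top0.pkl","rb"));S=pickle.load(open("pics/side0.pkl","rb"))
g=lambda x,y,k,ox,oy:((x+.5)/k-.5+ox,(y+.5)/k-.5+oy)
np.set_printoptions(precision=1,suppress=True)
t=lambda x,y:g(x,y,6,145,165); tb=lambda x,y:g(x,y,8,290,180); s=lambda x,y:g(x,y,5,210,180)
print("knobtop",plane(T,*t(94,445),202))
print("cap",plane(T,*t(192,380),168))
h1=plane(T,*t(107,348),149);h2=plane(T,*t(185,283),149);print("holes",h1,h2,np.linalg.norm(h1-h2))
print("side holes",plane(S,*s(258,516),149),plane(S,*s(199,459),149))
print("foot",plane(T,*t(272,391),16))
print("barend",plane(T,*t(545,92),158),tri(T,t(545,92),S,s(103,238)))
print("knob",tri(T,t(94,445),S,s(395,380)))
# headset
print("band top",plane(T,*tb(405,228),148))
print("band ends L R",plane(T,*tb(237,217),140),plane(T,*tb(612,249),140))
print("clips", plane(T,*tb(176,220),90),plane(T,*tb(635,260),90))
print("cup feet bounding", plane(T,*tb(155,232),40),plane(T,*tb(610,270),40))
print("mug",plane(T,241,131,95),"stapler",plane(T,208,290,20), plane(T,112,206,40))
E
```

```text
knobtop [506.  188.4 202. ]
cap [529.5 160.  168. ]
holes [543.2 196.4 149. ] [567.  166.3 149. ] 38.405441147928215
side holes [544.8 195.4 149. ] [569.  165.7 149. ]
foot [528.8 158.7  16. ]
barend [634.8  26.9 158. ] (array([635.5,  27.1, 157.8]), np.float64(1.4478770932478158))
knob (array([506.6, 190.5, 194. ]), np.float64(1.0746108352761412))
band top [ 564.6 -209.4  148. ]
band ends L R [ 569.7 -162.3  140. ] [ 557.3 -269.6  140. ]
clips [ 572.7 -148.5   90. ] [ 556.7 -285.9   90. ]
cup feet bounding [ 572.6 -145.4   40. ] [ 556.5 -287.7   40. ]
mug [762.2  16.4  95. ] stapler [375.4 114.7  20. ] [593.5 351.2  40. ]
```

```bash
cat >> h.py <<'E'
from scipy.spatial.transform import Rotation as Ro
def plan(target=None,ydir=None,n=1):
    """shift in tool axes to world target; turn to have tool down with jaw y axis at angle ydir (deg, world)"""
    from plant import readout
    s=readout.sense();R=Ro.from_euler("xyz",s["tool_rot"],degrees=True).as_matrix()
    np.set_printoptions(precision=2,suppress=True)
    print("t %.2f"%s["t"],"pos",s["ee_pos"],"w %.1f"%s["grip_width"],"F",s["ft_force"],"q",s["qpos"])
    print("xax",R[:,0],"jaw ang %.1f"%np.degrees(np.arctan2(R[1,1],R[0,1])))
    if target is not None:
        print("shift tool",R.T@(np.array(target)-s["ee_pos"]))
    if ydir is not None:
        a=np.radians(ydir);x=np.array([0,0,-1.]);y=np.array([np.cos(a),np.sin(a),0]);z=np.cross(x,y)
        for sg in(1,-1):
            W=np.c_[x,sg*y,sg*z]
            print("turn tool",sg,np.degrees(Ro.from_matrix(R.T@W).as_rotvec()))
E
python3 -c "
from h import *
plan([506,189.5,230],40)"
```

```text
t 0.10 pos [175.79 494.33 230.7 ] w 85.4 F [0.43 0.14 0.09] q [62.05 19.63 87.37  0.   73.08 -8.37]
xax [-0. -0. -1.] jaw ang 70.4
shift tool [   0.86 -176.52  413.28]
turn tool 1 [30.42  0.01  0.08]
turn tool -1 [-149.58   -0.11    0.01]
```

Request:
move_arm --targets '[{"x":-3,"y":-15,"z":34},{"x":-3,"y":-15,"z":34},{"x":-3,"y":-15,"z":34},{"x":-3,"y":-15,"z":34},{"y":-15,"z":34},{"y":-15,"z":34},{"y":-15,"z":34},{"y":-15,"z":34},{"y":-15,"z":34},{"y":-15,"z":34},{"y":-12,"z":30},{"y":-6,"z":15}]' --fingers 0.7

```text
$.targets[0]: bad value
```

```bash
python3 -c "
from h import *
plan([506.3,189.5,230],70)"
```

```text
t 0.10 pos [175.79 494.33 230.7 ] w 85.4 F [0.43 0.14 0.09] q [62.05 19.63 87.37  0.   73.08 -8.37]
xax [-0. -0. -1.] jaw ang 70.4
shift tool [   0.86 -176.42  413.57]
turn tool 1 [ 0.42 -0.01  0.08]
turn tool -1 [-179.58   -0.12   -0.02]
```

Request:
move_arm --targets '[{"x":-3,"y":-15,"z":34,"ax":0,"ay":0,"az":0},{"x":-3,"y":-15,"z":34,"ax":0,"ay":0,"az":0},{"x":-3,"y":-15,"z":34,"ax":0,"ay":0,"az":0},{"x":-3,"y":-15,"z":34,"ax":0,"ay":0,"az":0},{"x":0,"y":-15,"z":34,"ax":0,"ay":0,"az":0},{"x":0,"y":-15,"z":34,"ax":0,"ay":0,"az":0},{"x":0,"y":-15,"z":34,"ax":0,"ay":0,"az":0},{"x":0,"y":-15,"z":34,"ax":0,"ay":0,"az":0},{"x":0,"y":-15,"z":34,"ax":0,"ay":0,"az":0},{"x":0,"y":-15,"z":34,"ax":0,"ay":0,"az":0},{"x":0,"y":-12,"z":30,"ax":0,"ay":0,"az":0},{"x":0,"y":-6,"z":15,"ax":0,"ay":0,"az":0}]' --fingers 0.7

```text
t: 1.1
ee_pos: [491.0, 196.1, 238.2]
tool_rot: [-127.8, 89.5, -146.8]
ft_force: [0.1, 0.6, -1.6]
grip_width: 60.0
```

```bash
python3 -c "
from h import *
plan([506.3,189.5,230],70)"
```

```text
t 1.10 pos [490.97 196.12 238.19] w 60.0 F [ 0.09  0.58 -1.59] q [ 13.57  19.97  85.64  -0.18  74.88 -57.41]
xax [-0.01 -0.01 -1.  ] jaw ang 71.0
shift tool [ 8.11 -1.22 16.7 ]
turn tool 1 [ 1.03 -0.32  0.42]
turn tool -1 [-178.96   -0.65   -0.5 ]
```

Request:
move_arm --targets '[{"x":3,"y":-1,"z":16,"ax":1,"ay":0,"az":0},{"x":0,"y":0,"z":0,"ax":0,"ay":0,"az":0},{"x":0,"y":0,"z":0,"ax":0,"ay":0,"az":0}]'

```text
t: 1.35
ee_pos: [508.7, 185.4, 233.3]
tool_rot: [-128.4, 89.3, -148.8]
ft_force: [-0.1, -1.0, 0.5]
grip_width: 59.6
```

```bash
python3 - <<'E'
from h import *
from plant import camera
plan([506.3,189.5,230],70)
for n in("side","top"):
    c=camera(n);im=cv2.cvtColor(c["frame"],cv2.COLOR_RGB2BGR)
    a=im[130:300,200:370] if n=="side" else im[160:290,110:260]
    cv2.imwrite(f"pics/{n}1.png",cv2.resize(a,None,fx=3.5,fy=3.5,interpolation=cv2.INTER_CUBIC))
E
python3 - <<'E'
import cv2,numpy as np
a=cv2.imread("pics/side1.png");b=cv2.imread("pics/top1.png")
h=max(a.shape[0],b.shape[0]);f=np.zeros((h,a.shape[1]+b.shape[1],3),np.uint8);f[:a.shape[0],:a.shape[1]]=a;f[:b.shape[0],a.shape[1]:]=b
cv2.imwrite("pics/c1.png",cv2.resize(f,None,fx=.7,fy=.7))
E
```

```text
t 1.35 pos [508.69 185.4  233.26] w 59.6 F [-0.13 -1.    0.52] q [ 12.04  21.62  83.95  -0.23  75.07 -57.52]
xax [-0.01 -0.01 -1.  ] jaw ang 69.6
shift tool [ 3.26  3.04 -3.64]
turn tool 1 [-0.38 -0.43  0.53]
turn tool -1 [179.62   0.84   0.67]
```

View pics/c1.png

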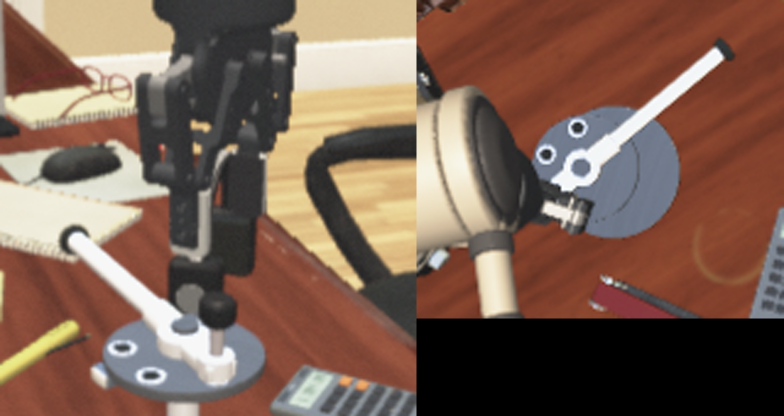

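Request:
move_arm --targets '[{"x":0,"y":3,"z":-4,"ax":0,"ay":-0.4,"az":0.5},{"x":10,"y":0,"z":0,"ax":0,"ay":0,"az":0},{"x":10,"y":0,"z":0,"ax":0,"ay":0,"az":0},{"x":0,"y":0,"z":0,"ax":0,"ay":0,"az":0}]'

```text
t: 1.78
ee_pos: [502.2, 193.8, 212.9]
tool_rot: [58.9, 89.9, 38.9]
ft_force: [-0.2, -0.1, 0.4]
grip_width: 59.7
```

```bash
python3 - <<'E'
from h import *
plan([506.3,189.5,174],70)
E
```

```text
t 1.78 pos [502.19 193.76 212.91] w 59.7 F [-0.18 -0.09  0.36] q [ 12.91  21.79  87.03   0.05  71.07 -57.12]
xax [ 0.  0. -1.] jaw ang 70.0
shift tool [38.91 -2.67  5.27]
turn tool 1 [ 0.01  0.06 -0.1 ]
turn tool -1 [-179.99    0.16    0.1 ]
```

Request:
move_arm --targets '[{"x":0,"y":-3,"z":5,"ax":0,"ay":0,"az":0},{"x":0,"y":0,"z":0,"ax":0,"ay":0,"az":0},{"x":0,"y":0,"z":0,"ax":0,"ay":0,"az":0}]'

```text
t: 2.03
ee_pos: [504.7, 190.2, 212.9]
tool_rot: [71.3, 89.9, 51.5]
ft_force: [0.5, -0.5, -0.2]
grip_width: 60.0
```

```bash
python3 - <<'E'
from h import *
plan([506.3,189.5,174],70)
E
```

```text
t 2.03 pos [504.71 190.23 212.85] w 60.0 F [ 0.46 -0.45 -0.19] q [ 12.48  21.93  86.83   0.06  71.17 -57.74]
xax [ 0.  0. -1.] jaw ang 70.2
shift tool [38.85 -0.21  1.72]
turn tool 1 [ 0.2   0.03 -0.09]
turn tool -1 [-179.8     0.13    0.05]
```

Well aligned; lower around the knob.

Request:
move_arm --targets '[{"x":10,"y":0,"z":1.5,"ax":0,"ay":0,"az":0},{"x":10,"y":0,"z":0,"ax":0,"ay":0,"az":0},{"x":10,"y":0,"z":0,"ax":0,"ay":0,"az":0},{"x":7,"y":0,"z":0,"ax":0,"ay":0,"az":0},{"x":0,"y":0,"z":0,"ax":0,"ay":0,"az":0},{"x":0,"y":0,"z":0,"ax":0,"ay":0,"az":0}]'

```text
t: 2.53
ee_pos: [506.6, 189.5, 172.1]
tool_rot: [60.4, 89.9, 40.5]
ft_force: [0.3, 1.1, 0.5]
grip_width: 59.6
```

```bash
python3 - <<'E'
from h import *
from plant import camera
plan([506.3,189.5,174],70)
c=camera("side");im=cv2.cvtColor(c["frame"],cv2.COLOR_RGB2BGR)
cv2.imwrite("pics/side2.png",cv2.resize(im[150:300,220:350],None,fx=4,fy=4,interpolation=cv2.INTER_CUBIC))
E
```

```text
t 2.53 pos [506.56 189.54 172.14] w 59.6 F [0.29 1.05 0.5 ] q [ 12.36  24.27  90.06   0.07  65.56 -57.84]
xax [ 0.  0. -1.] jaw ang 70.2
shift tool [-1.86 -0.12 -0.23]
turn tool 1 [ 0.17  0.06 -0.11]
turn tool -1 [-179.83    0.18    0.1 ]
```

View pics/side2.png

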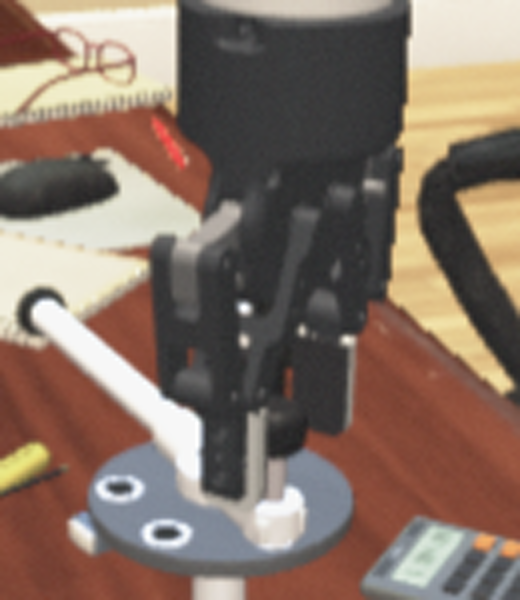

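The fingers straddle the knob (about px (283,425) in the crop). Close on it.

Request:
move_arm --targets '[{"x":0,"y":0,"z":0,"ax":0,"ay":0,"az":0},{"x":0,"y":0,"z":0,"ax":0,"ay":0,"az":0},{"x":0,"y":0,"z":0,"ax":0,"ay":0,"az":0},{"x":0,"y":0,"z":0,"ax":0,"ay":0,"az":0},{"x":0,"y":0,"z":0,"ax":0,"ay":0,"az":0},{"x":0,"y":0,"z":0,"ax":0,"ay":0,"az":0},{"x":0,"y":0,"z":0,"ax":0,"ay":0,"az":0},{"x":0,"y":0,"z":0,"ax":0,"ay":0,"az":0}]' --fingers 0

```text
t: 3.25
ee_pos: [507.1, 190.1, 173.4]
tool_rot: [53.7, 89.7, 33.9]
ft_force: [-0.3, 0.5, -0.7]
grip_width: 19.5
```

```bash
python3 - <<'E'
from h import *
plan([506.3,189.5,187],70)
E
```

```text
t 3.25 pos [507.11 190.15 173.36] w 19.5 F [-0.28  0.48 -0.68] q [ 12.39  24.19  89.97   0.11  65.59 -57.84]
xax [ 0.  0. -1.] jaw ang 70.2
shift tool [-13.65  -0.83  -0.51]
turn tool 1 [ 0.18  0.16 -0.21]
turn tool -1 [-179.82    0.34    0.25]
```

Request:
move_arm --targets '[{"x":-4,"y":0,"z":0,"ax":0,"ay":0,"az":0},{"x":-5,"y":0,"z":0,"ax":0,"ay":0,"az":0},{"x":-5,"y":0,"z":0,"ax":0,"ay":0,"az":0},{"x":0,"y":0,"z":0,"ax":0,"ay":0,"az":0},{"x":0,"y":0,"z":0,"ax":0,"ay":0,"az":0}]'

```text
t: 3.67
ee_pos: [506.3, 189.6, 186.6]
tool_rot: [100.6, 89.9, 80.8]
ft_force: [1.3, -0.1, -6.8]
grip_width: 19.4
```

```bash
python3 - <<'E'
from h import *
from plant import camera
plan([507.1,190.1,187],70)
c=camera("side");im=cv2.cvtColor(c["frame"],cv2.COLOR_RGB2BGR)
cv2.imwrite("pics/side3.png",cv2.resize(im[150:300,220:350],None,fx=4,fy=4,interpolation=cv2.INTER_CUBIC))
E
```

```text
t 3.67 pos [506.34 189.56 186.6 ] w 19.4 F [ 1.3  -0.09 -6.81] q [ 12.36  23.46  88.86   0.08  67.66 -57.84]
xax [ 0.  0. -1.] jaw ang 70.2
shift tool [-0.4   0.77  0.53]
turn tool 1 [ 0.17 -0.01 -0.07]
turn tool -1 [-179.83    0.12   -0.02]
```

View pics/side3.png

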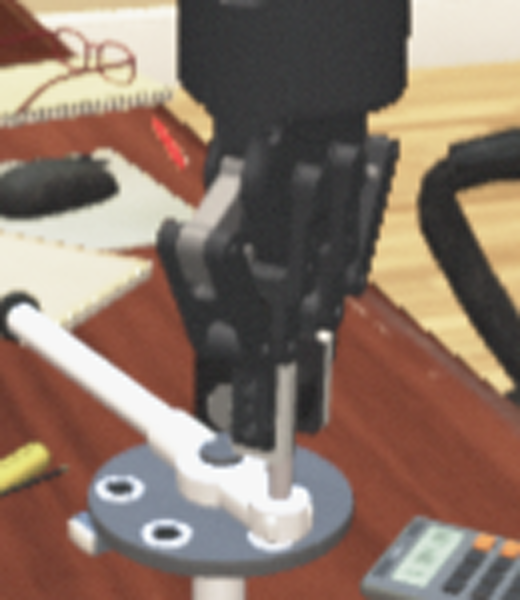

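Request:
move_arm --targets '[{"x":0,"y":2.6,"z":2.1,"ax":0,"ay":0,"az":0},{"x":0,"y":2.6,"z":2.1,"ax":0,"ay":0,"az":0},{"x":0,"y":2.3,"z":2.5,"ax":0,"ay":0,"az":0},{"x":0,"y":2.2,"z":2.5,"ax":0,"ay":0,"az":0},{"x":0,"y":1.8,"z":2.8,"ax":0,"ay":0,"az":0},{"x":0,"y":1.7,"z":2.8,"ax":0,"ay":0,"az":0},{"x":0,"y":0,"z":0,"ax":0,"ay":0,"az":0}]'

```text
t: 4.3
ee_pos: [522.4, 198.4, 184.0]
tool_rot: [-165.0, 89.4, 175.3]
ft_force: [-0.2, 1.0, -7.0]
grip_width: 19.5
```

```bash
cat >> h.py <<'E'
def arc(ang,z=187,c=(529.5,159.3),r=38.1):
    from plant import readout
    p=readout.sense()["ee_pos"];d=p[:2]-np.array(c)
    print("now ang %.1f r %.1f"%(np.degrees(np.arctan2(d[1],d[0])),np.hypot(*d)))
    for a in ang: 
        print(a);plan([c[0]+r*np.cos(np.radians(a)),c[1]+r*np.sin(np.radians(a)),z],70)
E
python3 -c "
from h import *
arc([97.4,87.4,77.4,68.4])"
```

```text
now ang 100.3 r 39.7
97.4
t 4.30 pos [522.39 198.35 184.  ] w 19.5 F [-0.23  1.02 -6.97] q [ 12.82  25.76  85.56   0.2   69.29 -57.46]
xax [-0.01  0.   -1.  ] jaw ang 70.2
shift tool [-3.03 -0.46  2.47]
turn tool 1 [ 0.21 -0.61  0.17]
turn tool -1 [-179.79   -0.26   -0.96]
87.4
t 4.30 pos [522.39 198.35 184.  ] w 19.5 F [-0.23  1.02 -6.97] q [ 12.82  25.76  85.56   0.2   69.29 -57.46]
xax [-0.01  0.   -1.  ] jaw ang 70.2
shift tool [-3.1   2.05  8.62]
turn tool 1 [ 0.21 -0.61  0.17]
turn tool -1 [-179.79   -0.26   -0.96]
77.4
t 4.30 pos [522.39 198.35 184.  ] w 19.5 F [-0.23  1.02 -6.97] q [ 12.82  25.76  85.56   0.2   69.29 -57.46]
xax [-0.01  0.   -1.  ] jaw ang 70.2
shift tool [-3.17  3.46 15.11]
turn tool 1 [ 0.21 -0.61  0.17]
turn tool -1 [-179.79   -0.26   -0.96]
68.4
t 4.30 pos [522.39 198.35 184.  ] w 19.5 F [-0.23  1.02 -6.97] q [ 12.82  25.76  85.56   0.2   69.29 -57.46]
xax [-0.01  0.   -1.  ] jaw ang 70.2
shift tool [-3.24  3.74 21.08]
turn tool 1 [ 0.21 -0.61  0.17]
turn tool -1 [-179.79   -0.26   -0.96]
```

Request:
move_arm --targets '[{"x":-1.5,"y":0,"z":3,"ax":0,"ay":0,"az":0},{"x":-1,"y":0.7,"z":3,"ax":0,"ay":0,"az":0},{"x":-0.5,"y":1.2,"z":3,"ax":0,"ay":0,"az":0},{"x":0,"y":0.8,"z":3,"ax":0,"ay":0,"az":0},{"x":0,"y":0.6,"z":3,"ax":0,"ay":0,"az":0},{"x":0,"y":0,"z":0,"ax":0,"ay":0,"az":0},{"x":0,"y":0,"z":0,"ax":0,"ay":0,"az":0}]'

```text
t: 4.88
ee_pos: [539.1, 198.9, 186.7]
tool_rot: [173.3, 89.3, 153.5]
ft_force: [-2.0, 1.3, -7.2]
grip_width: 19.3
```

```bash
python3 -c "
from h import *
arc([68.4])"
```

```text
now ang 76.4 r 40.7
68.4
t 4.88 pos [539.06 198.9  186.66] w 19.3 F [-2.02  1.26 -7.21] q [ 12.36  27.18  82.75   0.48  70.64 -58.04]
xax [-0.01  0.01 -1.  ] jaw ang 70.2
shift tool [-0.41 -2.42  5.62]
turn tool 1 [ 0.24 -0.72 -0.08]
turn tool -1 [-179.75    0.13   -1.12]
```

```bash
python3 - <<'E'
from h import *
from plant import camera
from scipy.optimize import least_squares
P=np.array([[506.3,189.6],[522.4,198.4],[539.1,198.9]])
r=least_squares(lambda c:np.hypot(*(P-c).T)-38,[529,159]);c0=r.x;print(c0,r.fun)
d=P-c0;print(np.degrees(np.arctan2(d[:,1],d[:,0])))
for n in("side","top"):
    c=camera(n);pickle.dump(c,open(f"pics/{n}4.pkl","wb"));im=cv2.cvtColor(c["frame"],cv2.COLOR_RGB2BGR)
    a=im[180:300,200:320] if n=="side" else im[180:300,140:260]
    cv2.imwrite(f"pics/{n}4.png",cv2.resize(a,None,fx=5,fy=5,interpolation=cv2.INTER_CUBIC))
E
```

```text
[531.96096084 161.59336746] [-0.01505064  0.02814972 -0.01644156]
[132.4973425  104.56143721  79.16678227]
```

View pics/side4.png

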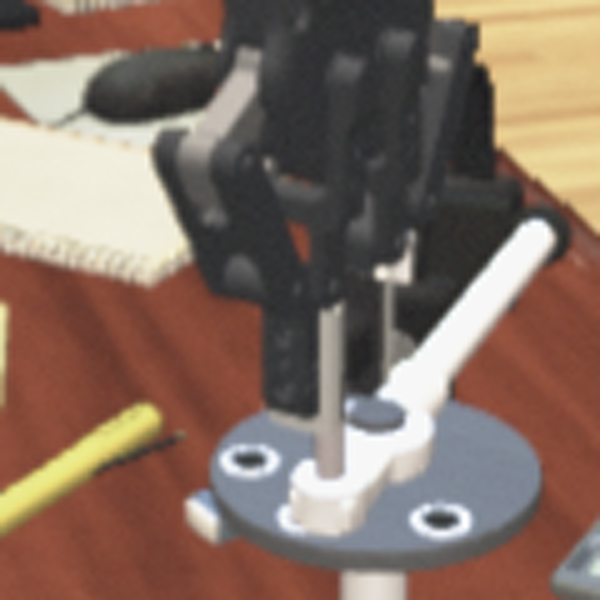

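View pics/top4.png

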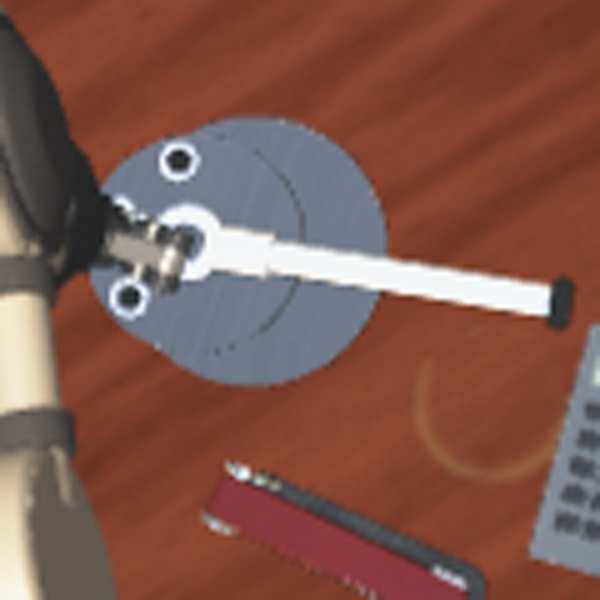

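```bash
python3 - <<'E'
from h import *
np.set_printoptions(precision=1,suppress=True)
T=pickle.load(open("pics/top4.pkl","rb"));S=pickle.load(open("pics/side4.pkl","rb"))
g=lambda x,y,k,ox,oy:((x+.5)/k-.5+ox,(y+.5)/k-.5+oy)
t=lambda x,y:g(x,y,5,140,180);s=lambda x,y:g(x,y,5,200,180)
h1=plane(T,*t(128,297),149);h3=plane(T,*t(178,160),149)
s1=plane(S,*s(440,519),149);s3=plane(S,*s(249,459),149)
for a,b in((h1,h3),(s1,s3)):
    m=(a+b)/2;d=(b-a)[:2];n=np.array([-d[1],d[0]])/np.hypot(*d)  # toward mid hole
    L=np.hypot(*d);ax=m[:2]-n*19*(1 if n@[0,1]>0 else -1);nn=n*(1 if n[1]>0 else -1)
    print(a,b,"L %.1f (65.8)"%L,"axis",ax,"dir mid hole %.1f"%np.degrees(np.arctan2(nn[1],nn[0])),"hole2",ax+38*nn)
e=plane(T,*t(565,303),158);e2,_=tri(T,t(565,303),S,s(547,242));print("end",e,e2,_)
for ax in ((529.5,160),(532,161.5)): print(np.degrees(np.arctan2(*(np.array(ax)-e[:2])[::-1])))
print("tail",plane(S,*s(330,462),165))
E
```

```text
[505.7 190.5 149. ] [567.4 166.8 149. ] L 66.1 (65.8) axis [529.7 160.9] dir mid hole 69.0 hole2 [543.3 196.4]
[507.4 189.5 149. ] [569.  165.7 149. ] L 66.1 (65.8) axis [531.3 159.9] dir mid hole 68.8 hole2 [545.  195.3]
end [497.4  -8.7 158. ] [497.1  -8.5 154.1] 0.5738915187420857
79.22002957410892
78.50222602858916
tail [539.4 191.3 165. ]
```

Request:
move_arm --targets '[{"x":0,"y":0,"z":2.2,"ax":0,"ay":0,"az":0},{"x":0,"y":0,"z":2.2,"ax":0,"ay":0,"az":0},{"x":0,"y":0,"z":2,"ax":0,"ay":0,"az":0},{"x":0,"y":0,"z":0,"ax":0,"ay":0,"az":0},{"x":0,"y":0,"z":0,"ax":0,"ay":0,"az":0}]'

```text
t: 5.4
ee_pos: [545.8, 196.9, 186.8]
tool_rot: [167.0, 89.3, 147.3]
ft_force: [-1.1, 3.5, -5.9]
grip_width: 19.6
```

```bash
python3 - <<'E'
from h import *
from plant import camera
plan([545,196.6,187],70)
for n in("side","top"):
    c=camera(n);pickle.dump(c,open(f"pics/{n}5.pkl","wb"));im=cv2.cvtColor(c["frame"],cv2.COLOR_RGB2BGR)
    a=im[180:300,200:320] if n=="side" else im[180:300,140:260]
    cv2.imwrite(f"pics/{n}5.png",cv2.resize(a,None,fx=5,fy=5,interpolation=cv2.INTER_CUBIC))
E
```

```text
t 5.40 pos [545.77 196.93 186.8 ] w 19.6 F [-1.09  3.52 -5.88] q [ 12.01  27.7   81.84   0.51  70.95 -58.41]
xax [-0.01  0.01 -1.  ] jaw ang 70.2
shift tool [-0.19 -0.57 -0.61]
turn tool 1 [ 0.25 -0.67 -0.15]
turn tool -1 [-179.75    0.24   -1.06]
```

View pics/top5.png

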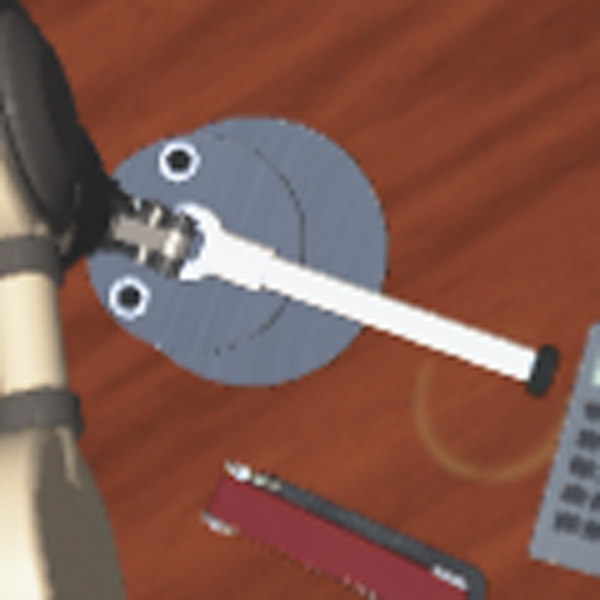

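View pics/side5.png

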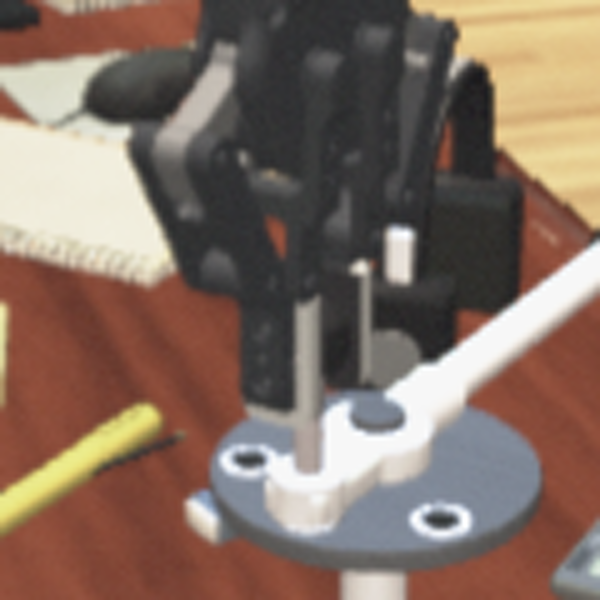

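```bash
python3 - <<'E'
from h import *
T=pickle.load(open("pics/top5.pkl","rb"))
g=lambda x,y,k,ox,oy:((x+.5)/k-.5+ox,(y+.5)/k-.5+oy)
e=plane(T,*g(543,371,5,140,180),158);print(e)
for ax in ((529.7,160.9),(530.5,160.4)): print(np.degrees(np.arctan2(*(np.array(ax)-e[:2])[::-1])))
E
```

```text
[467.27217568   1.97842146 158.        ]
68.55402925836559
68.24250500854795
```

Request:
move_arm --targets '[{"x":2.5,"y":0,"z":-0.3,"ax":0,"ay":0,"az":0},{"x":2.5,"y":0,"z":0,"ax":0,"ay":0,"az":0},{"x":2.5,"y":0,"z":0,"ax":0,"ay":0,"az":0},{"x":2.5,"y":0,"z":0,"ax":0,"ay":0,"az":0},{"x":2,"y":0,"z":0,"ax":0,"ay":0,"az":0},{"x":0,"y":0,"z":0,"ax":0,"ay":0,"az":0}]'

```text
t: 6.0
ee_pos: [545.9, 196.9, 174.4]
tool_rot: [160.6, 89.4, 140.9]
ft_force: [0.8, 2.6, -5.4]
grip_width: 19.8
```

```bash
python3 - <<'E'
from h import *
plan([545,196.6,174],70)
E
```

```text
t 6.00 pos [545.86 196.94 174.4 ] w 19.8 F [ 0.77  2.58 -5.42] q [ 12.03  28.29  82.94   0.48  69.14 -58.39]
xax [-0.01  0.01 -1.  ] jaw ang 70.3
shift tool [ 0.41 -0.62 -0.69]
turn tool 1 [ 0.25 -0.54 -0.19]
turn tool -1 [-179.74    0.3    -0.85]
```

Request:
move_arm --targets '[{"x":0,"y":0,"z":0,"ax":0,"ay":0,"az":0},{"x":0,"y":0,"z":0,"ax":0,"ay":0,"az":0},{"x":0,"y":0,"z":0,"ax":0,"ay":0,"az":0},{"x":0,"y":0,"z":0,"ax":0,"ay":0,"az":0},{"x":0,"y":0,"z":0,"ax":0,"ay":0,"az":0}]' --fingers 0.7

```text
t: 6.42
ee_pos: [548.6, 195.9, 178.0]
tool_rot: [104.6, 89.7, 84.8]
ft_force: [-0.6, -0.6, 0.4]
grip_width: 59.5
```

Request:
move_arm --targets '[{"x":-10,"y":0,"z":0,"ax":0,"ay":0,"az":0},{"x":-15,"y":0,"z":0,"ax":0,"ay":0,"az":0},{"x":-20,"y":0,"z":0,"ax":0,"ay":0,"az":0},{"x":-20,"y":0,"z":0,"ax":0,"ay":0,"az":0},{"x":-15,"y":0,"z":0,"ax":0,"ay":0,"az":0},{"x":0,"y":0,"z":0,"ax":0,"ay":0,"az":0}]'

```text
t: 6.92
ee_pos: [548.7, 194.9, 265.5]
tool_rot: [84.7, 89.7, 64.9]
ft_force: [-0.4, 0.8, 1.1]
grip_width: 59.7
```

```bash
python3 - <<'E'
from h import *
from plant import camera
plan([545,196.6,174],70)
for n in("side","top"):
    c=camera(n);pickle.dump(c,open(f"pics/{n}6.pkl","wb"));im=cv2.cvtColor(c["frame"],cv2.COLOR_RGB2BGR)
    a=im[180:300,220:340] if n=="side" else im[180:300,140:260]
    cv2.imwrite(f"pics/{n}6.png",cv2.resize(a,None,fx=5,fy=5,interpolation=cv2.INTER_CUBIC))
E
```

```text
t 6.92 pos [548.68 194.88 265.46] w 59.7 F [-0.41  0.79  1.15] q [ 11.87  24.3   74.7    0.26  80.81 -58.37]
xax [ 0.    0.01 -1.  ] jaw ang 70.2
shift tool [91.46 -0.14 -4.1 ]
turn tool 1 [ 0.21  0.03 -0.32]
turn tool -1 [-179.79    0.51    0.05]
```

View pics/side6.png

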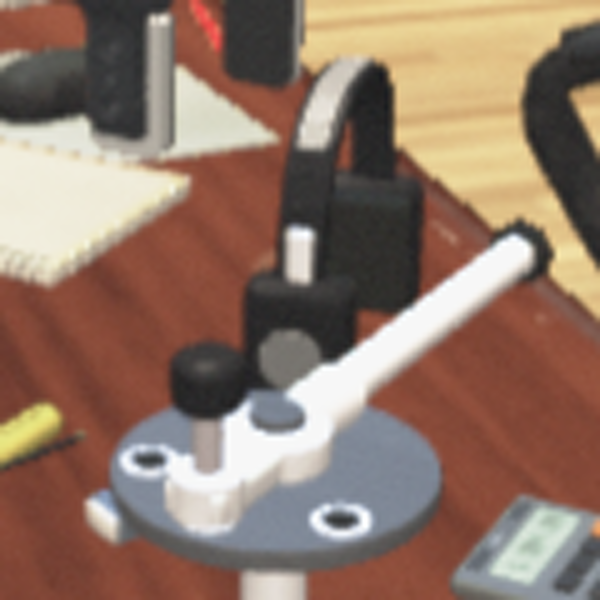

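View pics/top6.png

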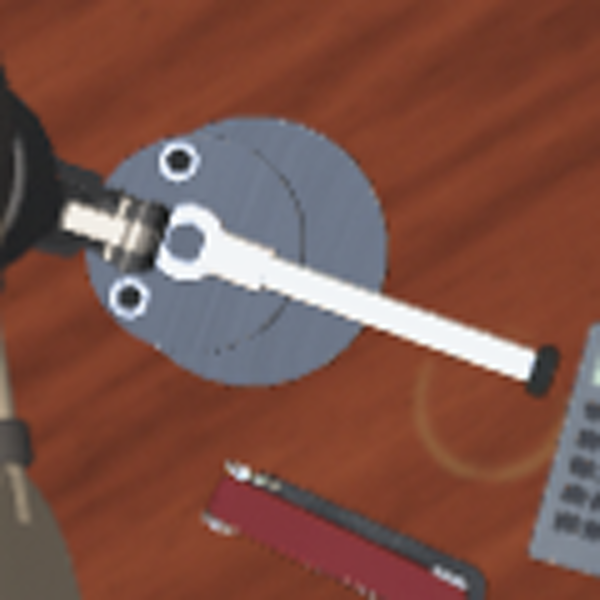

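```bash
python3 - <<'E'
from h import *
np.set_printoptions(precision=1,suppress=True)
T=pickle.load(open("pics/top0.pkl","rb"));S=pickle.load(open("pics/side0.pkl","rb"));S6=pickle.load(open("pics/side6.pkl","rb"))
g=lambda x,y,k,ox,oy:((x+.5)/k-.5+ox,(y+.5)/k-.5+oy)
tb=lambda x,y:g(x,y,8,290,180);s=lambda x,y:g(x,y,5,210,180);s6=lambda x,y:g(x,y,5,220,180)
print("knob pred px home/8mm",proj(S6,[[544.2,196,193],[544.2,196,201]]),"meas",s6(207,380))
L=plane(T,*tb(127,235),45);R=plane(T,*tb(651,270),45);print("outer",L,R,(L+R)/2,np.hypot(*(L-R)[:2]))
# band centreline from thresholded bright pad in original frame
f=T["frame"].astype(int);sub=f[180:240,290:390]
m=(sub.min(2)>140)&(np.ptp(sub,axis=2)<45)
m=m.astype(np.uint8);n,lab,st,ce=cv2.connectedComponentsWithStats(m)
for i in range(1,n):
    if st[i,4]>8: print(st[i],ce[i]+[290,180])
k=1+np.argmax(st[1:,4]);ys,xs=np.nonzero(lab==k)
pts=np.array([plane(T,x+290,y+180,147-0.005*((x-50)*2.2)**2) for x,y in zip(xs,ys)])
v=cv2.fitLine(pts[:,:2].astype(np.float32),cv2.DIST_L2,0,.01,.01).ravel();print("line",v,np.degrees(np.arctan2(v[1],v[0])),pts.mean(0),pts.min(0),pts.max(0))
# side cam same clip / triangulate
print("near clip",tri(T,tb(176,220),S,s(349,243)))
# stapler outline on desk z
h=cv2.cvtColor(T["frame"],cv2.COLOR_RGB2HSV)
for p in((181,276),(234,303),(237,294),(190,272),(267,245),(285,250),(247,292),(274,298)): print(p,plane(T,*p,40)[:2],plane(T,*p,10)[:2])
E
```

```text
knob pred px home/8mm [[261.8 255.6]
 [261.8 250.4]] meas (261.0, 255.6)
outer [ 571.6 -136.3   45. ] [ 555.9 -299.5   45. ] [ 563.7 -217.9   45. ] 163.98551480841385
[21 25  2  5  9] [311.6 207.2]
[ 30  25  46   9 270] [342.7 208.4]
[78 31  3  4 10] [369.2 212.7]
line [   0.1    1.   564.  -215.8] 83.51225 [ 564.  -215.8  143. ] [ 552.5 -268.9  131.9] [ 573.7 -164.3  147. ]
near clip (array([ 573.2, -148.5,   88.5]), np.float64(0.6603346812852791))
(181, 276) [413.7 178.4] [411.6 184.7]
(234, 303) [343.7  47.9] [339.9  50.8]
(237, 294) [365.6  39.9] [362.3  42.6]
(190, 272) [423.  155.8] [421.1 161.4]
(267, 245) [484.6 -37.8] [484.4 -37.1]
(285, 250) [470.9 -82.3] [470.3 -82.7]
(247, 292) [369.9  15. ] [366.7  17.1]
(274, 298) [353.3 -51.5] [349.7 -51.1]
```

Request:
move_arm --targets '[{"x":0,"y":-31.8,"z":13.4,"ax":7,"ay":0,"az":0},{"x":0,"y":-30,"z":17.2,"ax":7,"ay":0,"az":0},{"x":0,"y":-27.7,"z":20.7,"ax":7,"ay":0,"az":0},{"x":0,"y":-24.9,"z":23.9,"ax":7,"ay":0,"az":0},{"x":0,"y":-21.8,"z":26.8,"ax":7,"ay":0,"az":0},{"x":0,"y":-18.4,"z":29.2,"ax":7,"ay":0,"az":0},{"x":0,"y":-14.7,"z":31.3,"ax":7,"ay":0,"az":0},{"x":0,"y":-10.8,"z":32.8,"ax":7,"ay":0,"az":0},{"x":0,"y":-6.7,"z":33.9,"ax":7,"ay":0,"az":0},{"x":0,"y":0,"z":0,"ax":0,"ay":0,"az":0},{"x":0,"y":0,"z":0,"ax":0,"ay":0,"az":0}]'

```text
t: 7.93
ee_pos: [553.4, -127.5, 244.5]
tool_rot: [-114.4, 88.4, 160.8]
ft_force: [-0.5, 0.2, 0.0]
grip_width: 59.9
```

```bash
python3 - <<'E'
from h import *
plan([567.7,-184.7,230],-6.6)
E
```

```text
t 7.93 pos [ 553.43 -127.47  244.47] w 59.9 F [-0.51  0.22  0.03] q [-20.68  24.53  77.65  -0.04  79.39 -25.94]
xax [-0.03  0.01 -1.  ] jaw ang 5.3
shift tool [13.58  9.31 58.46]
turn tool 1 [11.87 -0.5   1.5 ]
turn tool -1 [-168.12   -2.2    -0.74]
```

Request:
move_arm --targets '[{"x":0,"y":3,"z":20,"ax":6,"ay":-0.3,"az":0.8},{"x":0,"y":5,"z":20,"ax":6,"ay":-0.2,"az":0.7},{"x":0,"y":6,"z":18,"ax":0,"ay":0,"az":0},{"x":0,"y":0,"z":0,"ax":0,"ay":0,"az":0},{"x":0,"y":0,"z":0,"ax":0,"ay":0,"az":0},{"x":0,"y":0,"z":0,"ax":0,"ay":0,"az":0}]'

```text
t: 8.43
ee_pos: [565.3, -182.1, 237.9]
tool_rot: [-116.0, 89.4, 147.3]
ft_force: [-0.3, 0.7, -0.6]
grip_width: 59.7
```

```bash
python3 - <<'E'
from h import *
plan([567.7,-184.7,230],-6.6)
E
```

```text
t 8.43 pos [ 565.34 -182.08  237.9 ] w 59.7 F [-0.31  0.73 -0.59] q [-25.28  27.01  74.69   0.08  78.89 -18.61]
xax [-0.01  0.01 -1.  ] jaw ang -6.7
shift tool [7.87 2.73 2.36]
turn tool 1 [-0.09 -0.26  0.53]
turn tool -1 [179.91   0.84   0.41]
```

Request:
move_arm --targets '[{"x":10,"y":2.5,"z":2.4,"ax":0,"ay":-0.2,"az":0.5},{"x":20,"y":0,"z":0,"ax":0,"ay":0,"az":0},{"x":20,"y":0,"z":0,"ax":0,"ay":0,"az":0},{"x":10,"y":0,"z":0,"ax":0,"ay":0,"az":0},{"x":0,"y":0,"z":0,"ax":0,"ay":0,"az":0},{"x":0,"y":0,"z":0,"ax":0,"ay":0,"az":0}]'

```text
t: 8.93
ee_pos: [567.5, -175.9, 175.9]
tool_rot: [-164.9, 89.8, 99.2]
ft_force: [-0.1, -0.5, 0.5]
grip_width: 59.8
```

```bash
python3 - <<'E'
from h import *
from plant import camera
plan([567.7,-184.7,121],-6.6)
for n in("side","top"):
    c=camera(n);pickle.dump(c,open(f"pics/{n}7.pkl","wb"));im=cv2.cvtColor(c["frame"],cv2.COLOR_RGB2BGR)
    a=im[150:270,230:350] if n=="side" else im[150:270,280:400]
    cv2.imwrite(f"pics/{n}7.png",cv2.resize(a,None,fx=5,fy=5,interpolation=cv2.INTER_CUBIC))
E
```

```text
t 8.93 pos [ 567.49 -175.94  175.94] w 59.8 F [-0.12 -0.51  0.46] q [-24.69  29.48  80.62   0.15  70.   -18.82]
xax [-0.  0. -1.] jaw ang -5.9
shift tool [54.91  1.16  8.85]
turn tool 1 [ 0.68 -0.17  0.05]
turn tool -1 [-179.32   -0.07   -0.26]
```

View pics/side7.png

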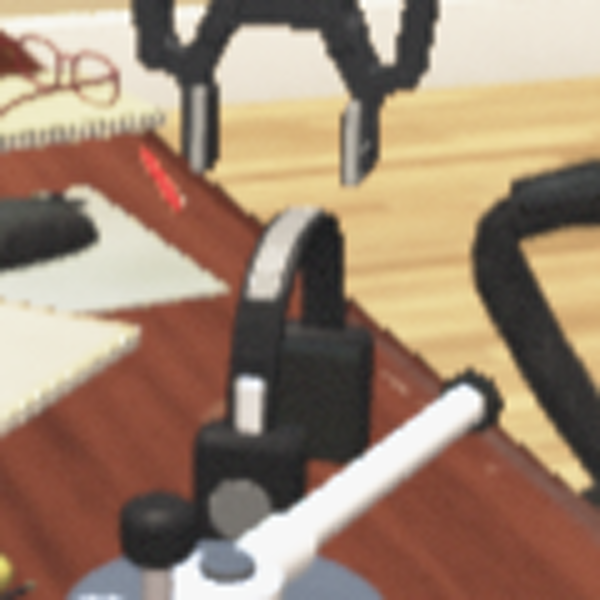

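View pics/top7.png

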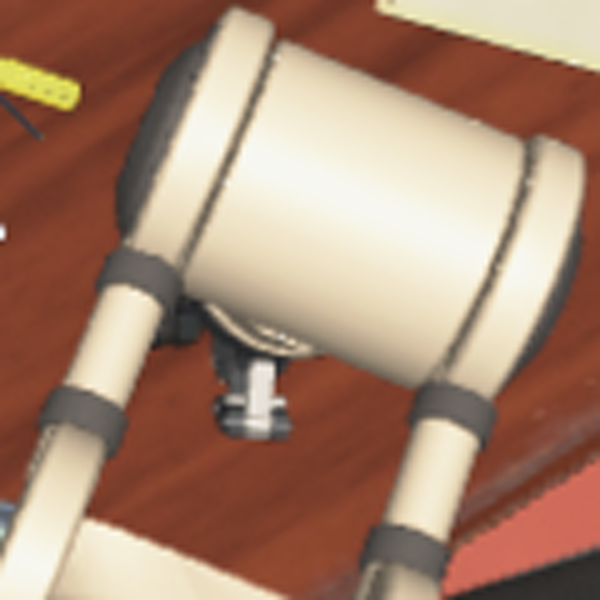

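Request:
move_arm --targets '[{"x":0,"y":1,"z":9,"ax":0.7,"ay":0,"az":0},{"x":0,"y":0,"z":0,"ax":0,"ay":0,"az":0},{"x":12,"y":0,"z":0,"ax":0,"ay":0,"az":0},{"x":12,"y":0,"z":0,"ax":0,"ay":0,"az":0},{"x":0,"y":0,"z":0,"ax":0,"ay":0,"az":0}]'

```text
t: 9.45
ee_pos: [570.4, -187.7, 157.0]
tool_rot: [85.0, 89.4, -11.7]
ft_force: [-0.8, 0.3, -0.6]
grip_width: 59.6
```

```bash
python3 - <<'E'
from h import *
plan([567.7,-184.7,121],-6.6)
E
```

```text
t 9.45 pos [ 570.44 -187.7   157.04] w 59.6 F [-0.75  0.33 -0.57] q [-25.59  30.79  81.54   0.14  67.13 -18.94]
xax [ 0.01 -0.   -1.  ] jaw ang -6.7
shift tool [36.01 -3.42 -2.69]
turn tool 1 [-0.11  0.05 -0.55]
turn tool -1 [179.88  -0.87  -0.08]
```

Request:
move_arm --targets '[{"x":10,"y":-2.8,"z":-2,"ax":0,"ay":0,"az":-0.5},{"x":10,"y":0,"z":0,"ax":0,"ay":0,"az":0},{"x":10,"y":0,"z":0,"ax":0,"ay":0,"az":0},{"x":4,"y":0,"z":0,"ax":0,"ay":0,"az":0},{"x":0,"y":0,"z":0,"ax":0,"ay":0,"az":0},{"x":0,"y":0,"z":0,"ax":0,"ay":0,"az":0}]'

```text
t: 9.95
ee_pos: [568.4, -186.3, 121.6]
tool_rot: [54.3, 89.8, -42.5]
ft_force: [-0.5, 0.2, 1.2]
grip_width: 59.8
```

```bash
python3 - <<'E'
from h import *
from plant import camera
plan([567.7,-184.7,121],-6.6)
for n in("side",):
    c=camera(n);pickle.dump(c,open(f"pics/{n}8.pkl","wb"));im=cv2.cvtColor(c["frame"],cv2.COLOR_RGB2BGR)
    a=im[150:270,230:350]
    cv2.imwrite(f"pics/{n}8.png",cv2.resize(a,None,fx=5,fy=5,interpolation=cv2.INTER_CUBIC))
E
```

```text
t 9.95 pos [ 568.41 -186.27  121.55] w 59.8 F [-0.55  0.22  1.2 ] q [-25.46  32.88  83.98  -0.05  62.99 -18.65]
xax [ 0. -0. -1.] jaw ang -6.8
shift tool [ 0.55 -0.89 -1.47]
turn tool 1 [-0.18  0.09 -0.13]
turn tool -1 [179.82  -0.2   -0.15]
```

View pics/side8.png

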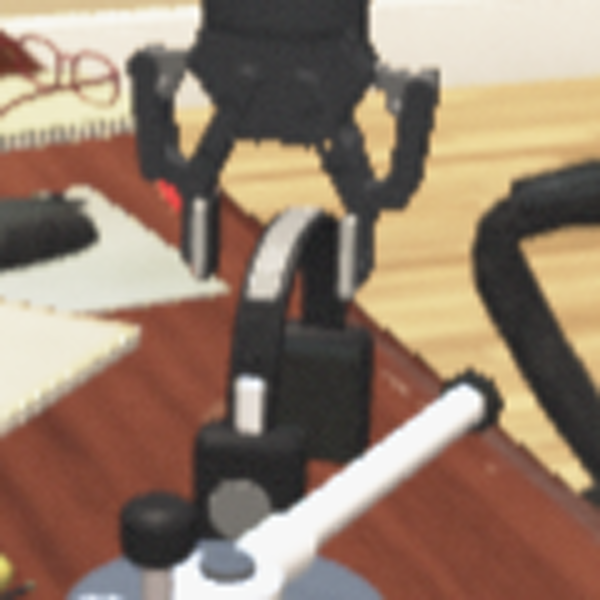

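Request:
move_arm --targets '[{"x":0.5,"y":-1,"z":-1,"ax":0,"ay":0,"az":0},{"x":0,"y":0,"z":0,"ax":0,"ay":0,"az":0},{"x":0,"y":0,"z":0,"ax":0,"ay":0,"az":0},{"x":0,"y":0,"z":0,"ax":0,"ay":0,"az":0},{"x":0,"y":0,"z":0,"ax":0,"ay":0,"az":0},{"x":0,"y":0,"z":0,"ax":0,"ay":0,"az":0},{"x":0,"y":0,"z":0,"ax":0,"ay":0,"az":0},{"x":0,"y":0,"z":0,"ax":0,"ay":0,"az":0}]' --fingers 0

```text
t: 10.67
ee_pos: [568.2, -185.0, 122.4]
tool_rot: [66.3, 89.7, -30.4]
ft_force: [0.1, 0.7, -1.1]
grip_width: 20.9
```

```bash
python3 - <<'E'
from h import *
from plant import camera
plan([567.7,-184.7,121],-6.6)
for n in("side",):
    c=camera(n);pickle.dump(c,open(f"pics/{n}9.pkl","wb"));im=cv2.cvtColor(c["frame"],cv2.COLOR_RGB2BGR)
    print(proj(c,[567.7,-184.7,143]))
    a=im[150:270,230:350]
    cv2.imwrite(f"pics/{n}9.png",cv2.resize(a,None,fx=5,fy=5,interpolation=cv2.INTER_CUBIC))
E
```

```text
t 10.67 pos [ 568.22 -185.03  122.38] w 20.9 F [ 0.11  0.69 -1.08] q [-25.37  32.7   84.16  -0.03  62.85 -18.59]
xax [ 0. -0. -1.] jaw ang -6.8
shift tool [ 1.38 -0.56 -0.27]
turn tool 1 [-0.16  0.12 -0.27]
turn tool -1 [179.84  -0.42  -0.18]
[[285.13 199.77]]
```

View pics/side9.png

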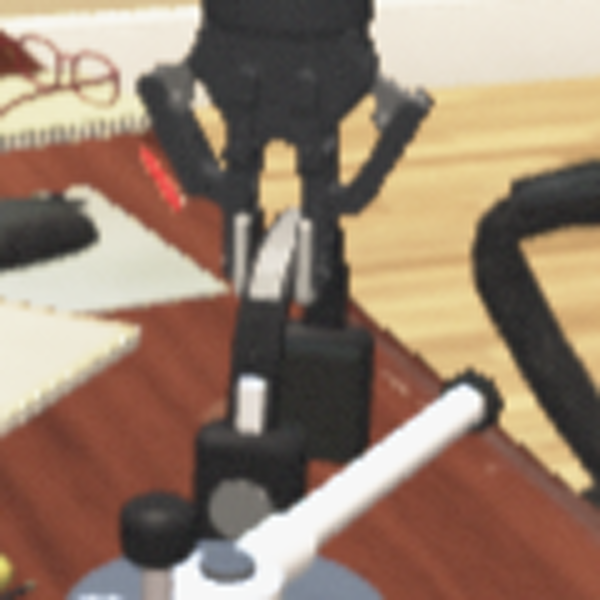

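Request:
move_arm --targets '[{"x":-5,"y":0,"z":0,"ax":0,"ay":0,"az":0},{"x":-8,"y":0,"z":0,"ax":0,"ay":0,"az":0},{"x":-12,"y":0,"z":0,"ax":0,"ay":0,"az":0},{"x":-15,"y":0,"z":0,"ax":0,"ay":0,"az":0},{"x":-15,"y":0,"z":0,"ax":0,"ay":0,"az":0},{"x":-10,"y":0,"z":0,"ax":0,"ay":0,"az":0},{"x":-5,"y":0,"z":0,"ax":0,"ay":0,"az":0},{"x":0,"y":0,"z":0,"ax":0,"ay":0,"az":0}]'

```text
t: 11.38
ee_pos: [567.0, -184.7, 198.1]
tool_rot: [56.7, 89.8, -40.1]
ft_force: [0.1, 0.5, -2.5]
grip_width: 20.8
```

```bash
python3 - <<'E'
from h import *
from plant import camera
plan([567.7,-184.7,195],-6.6)
for n in("side",):
    c=camera(n);pickle.dump(c,open(f"pics/{n}10.pkl","wb"));im=cv2.cvtColor(c["frame"],cv2.COLOR_RGB2BGR)
    a=im[120:270,220:370]
    cv2.imwrite(f"pics/{n}10.png",cv2.resize(a,None,fx=4,fy=4,interpolation=cv2.INTER_CUBIC))
E
```

```text
t 11.38 pos [ 567.   -184.73  198.07] w 20.8 F [ 0.06  0.54 -2.54] q [-25.39  28.5   78.63  -0.04  72.72 -18.59]
xax [ 0. -0. -1.] jaw ang -6.8
shift tool [ 3.07  0.69 -0.12]
turn tool 1 [-0.19  0.09 -0.13]
turn tool -1 [179.81  -0.21  -0.14]
```

View pics/side10.png

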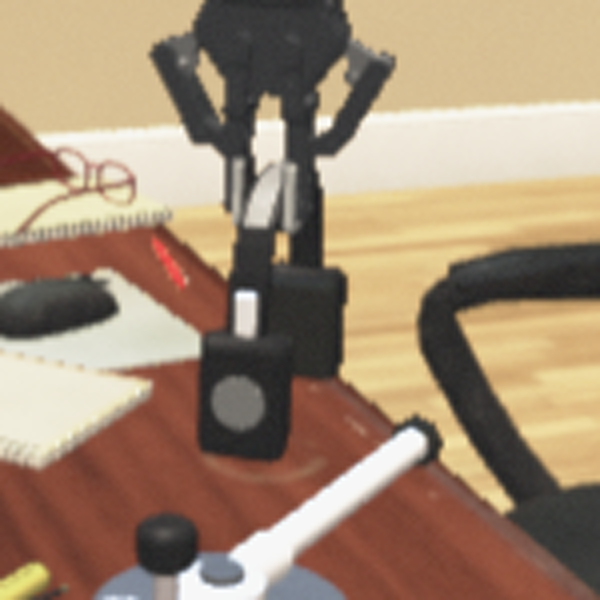

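Request:
move_arm --targets '[{"x":-1,"y":-15.1,"z":-11.7,"ax":-6.7,"ay":0,"az":0},{"x":-1,"y":-13.6,"z":-13.5,"ax":-6.7,"ay":0,"az":0},{"x":-1,"y":-11.9,"z":-15.1,"ax":-6.7,"ay":0,"az":0},{"x":-1,"y":-9.9,"z":-16.4,"ax":-6.7,"ay":0,"az":0},{"x":-1,"y":-7.9,"z":-17.5,"ax":-6.7,"ay":0,"az":0},{"x":-1,"y":-5.7,"z":-18.3,"ax":-6.7,"ay":0,"az":0},{"x":0,"y":0,"z":0,"ax":0,"ay":0,"az":0}]'

```text
t: 12.02
ee_pos: [478.8, -100.3, 197.9]
tool_rot: [-139.4, 89.6, 165.9]
ft_force: [0.6, -0.3, -1.8]
grip_width: 21.0
```

```bash
python3 - <<'E'
from h import *
plan([417.4,-37,198],68.7)
E
```

```text
t 12.02 pos [ 478.76 -100.27  197.92] w 21.0 F [ 0.64 -0.3  -1.84] q [-20.78  17.9   95.46  -0.06  67.08 -56.02]
xax [-0.01  0.   -1.  ] jaw ang 35.3
shift tool [  0.5  -13.57 -87.08]
turn tool 1 [-33.44  -0.41   0.18]
turn tool -1 [146.56   0.24   0.54]
```

Request:
move_arm --targets '[{"x":-0.5,"y":-2.8,"z":-17.5,"ax":-6.7,"ay":0,"az":0},{"x":-0.5,"y":-0.6,"z":-17.6,"ax":-6.7,"ay":0,"az":0},{"x":-0.5,"y":1.5,"z":-17.6,"ax":-6.7,"ay":0,"az":0},{"x":-0.5,"y":3.6,"z":-17.3,"ax":-6.7,"ay":0,"az":0},{"x":-0.5,"y":5,"z":-14,"ax":-5,"ay":0,"az":0},{"x":0,"y":0,"z":0,"ax":0,"ay":0,"az":0},{"x":0,"y":0,"z":0,"ax":0,"ay":0,"az":0},{"x":0,"y":0,"z":0,"ax":0,"ay":0,"az":0}]'

```text
t: 12.68
ee_pos: [416.2, -37.1, 197.8]
tool_rot: [-167.1, 89.3, 170.8]
ft_force: [-0.3, 0.7, -2.4]
grip_width: 20.6
```

```bash
python3 - <<'E'
from h import *
from plant import camera
plan([417.4,-37,198],68.7)
for n in("side","top"):
    c=camera(n);pickle.dump(c,open(f"pics/{n}11.pkl","wb"));im=cv2.cvtColor(c["frame"],cv2.COLOR_RGB2BGR)
    a=im[120:320,220:420] if n=="side" else im[150:350,150:350]
    cv2.imwrite(f"pics/{n}11.png",cv2.resize(a,None,fx=3,fy=3,interpolation=cv2.INTER_CUBIC))
E
```

```text
t 12.68 pos [416.23 -37.09 197.77] w 20.6 F [-0.29  0.7  -2.35] q [-15.57  10.76 105.37  -0.09  64.58 -83.4 ]
xax [-0.01  0.   -1.  ] jaw ang 67.9
shift tool [-0.24  0.52  1.05]
turn tool 1 [-0.83 -0.7   0.16]
turn tool -1 [179.17   0.24   1.1 ]
```

View pics/side11.png

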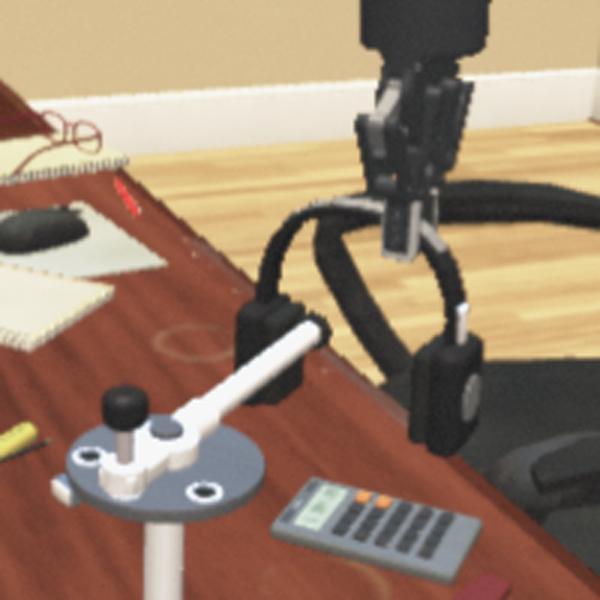

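View pics/top11.png

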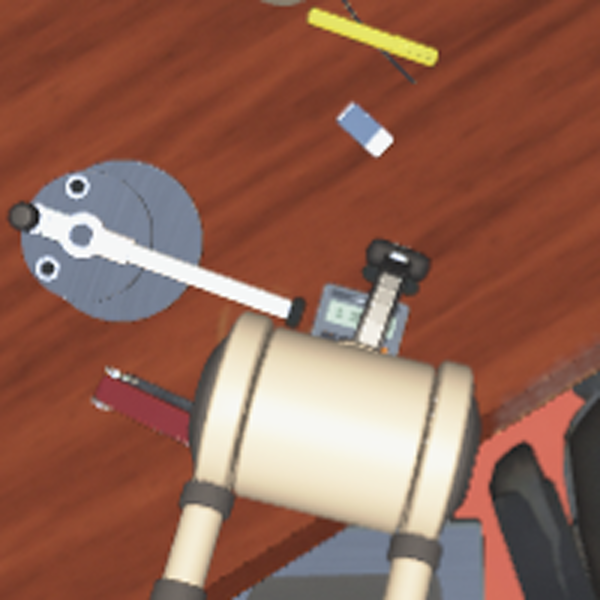

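```bash
python3 - <<'E'
from h import *
T=pickle.load(open("pics/top11.pkl","rb"));S=pickle.load(open("pics/side11.pkl","rb"))
g=lambda x,y,k,ox,oy:((x+.5)/k-.5+ox,(y+.5)/k-.5+oy)
a=plane(T,*g(400,257,3,150,150),164);b=plane(S,*g(461,320,3,220,120),164)
ta=np.array([416.2,-37.1]);d=np.radians(157.9);y=np.array([np.cos(d),np.sin(d)])
print(a,"exp",ta-101*y,"; near clip",b,"exp",ta+37*y)
m=(a+b)[:2]/2;print("crown est",m,"exp",ta-32*y,"sep",np.hypot(*(a-b)[:2]),np.degrees(np.arctan2(*(b-a)[:2][::-1])))
u=np.array([-.368,-.93]);n=np.array([.93,-.368])
for p in (m,ta-32*y): print("along,lat",(p-[530,160.6])@u,(p-[530,160.6])@n)
e=plane(T,*g(298,312,3,150,150),158);print("barend",e,(e[:2]-[530,160.6])@n)
plan([456,60.6,198],68.7)
E
```

```text
[506.26134828 -77.13908906 164.        ] exp [509.77939172 -75.09865058] ; near clip [380.39329701 -17.7592208  164.        ] exp [381.91844066 -23.17970226]
crown est [443.32732264 -47.44915493] exp [445.84891619 -49.13917642] sep 139.17160300476127 154.7438034826519
along,lat 225.38125935095897 -4.043500926560668
along,lat 226.02503291388078 -1.076491022524948
barend [4.67519062e+02 1.77936319e-01 1.58000000e+02] 0.9280475122118901
t 12.78 pos [416.51 -37.37 197.78] w 20.7 F [ 0.27  0.36 -1.71] q [-15.59  10.78 105.34  -0.09  64.57 -83.44]
xax [-0.01  0.   -1.  ] jaw ang 67.9
shift tool [ -0.51 105.63  -0.31]
turn tool 1 [-0.82 -0.69  0.16]
turn tool -1 [179.18   0.24   1.07]
```

Request:
move_arm --targets '[{"x":0,"y":8,"z":2,"ax":-1,"ay":-0.7,"az":0.2},{"x":0,"y":13,"z":0,"ax":0,"ay":0,"az":0},{"x":0,"y":13,"z":0,"ax":0,"ay":0,"az":0},{"x":0,"y":13,"z":0,"ax":0,"ay":0,"az":0},{"x":0,"y":13,"z":0,"ax":0,"ay":0,"az":0},{"x":0,"y":13,"z":0,"ax":0,"ay":0,"az":0},{"x":0,"y":13,"z":0,"ax":0,"ay":0,"az":0},{"x":0,"y":10,"z":0,"ax":0,"ay":0,"az":0},{"x":0,"y":5,"z":0,"ax":0,"ay":0,"az":0},{"x":0,"y":0,"z":0,"ax":0,"ay":0,"az":0},{"x":0,"y":0,"z":0,"ax":0,"ay":0,"az":0}]'

```text
t: 13.7
ee_pos: [463.4, 59.8, 196.3]
tool_rot: [29.7, 89.6, 8.2]
ft_force: [-0.4, 0.1, -1.2]
grip_width: 21.0
```

```bash
python3 - <<'E'
from h import *
from plant import camera
plan([458,60,198],68.7)
for n in("side","top"):
    c=camera(n);pickle.dump(c,open(f"pics/{n}12.pkl","wb"));im=cv2.cvtColor(c["frame"],cv2.COLOR_RGB2BGR)
    a=im[120:320,220:420] if n=="side" else im[150:350,120:320]
    cv2.imwrite(f"pics/{n}12.png",cv2.resize(a,None,fx=3,fy=3,interpolation=cv2.INTER_CUBIC))
E
```

```text
t 13.70 pos [463.42  59.81 196.26] w 21.0 F [-0.37  0.08 -1.23] q [ -2.11  15.3   99.49   0.08  64.8  -70.59]
xax [ 0.01  0.   -1.  ] jaw ang 68.4
shift tool [-1.78 -1.81 -5.1 ]
turn tool 1 [-0.25  0.35 -0.2 ]
turn tool -1 [179.75  -0.32  -0.56]
```

View pics/side12.png

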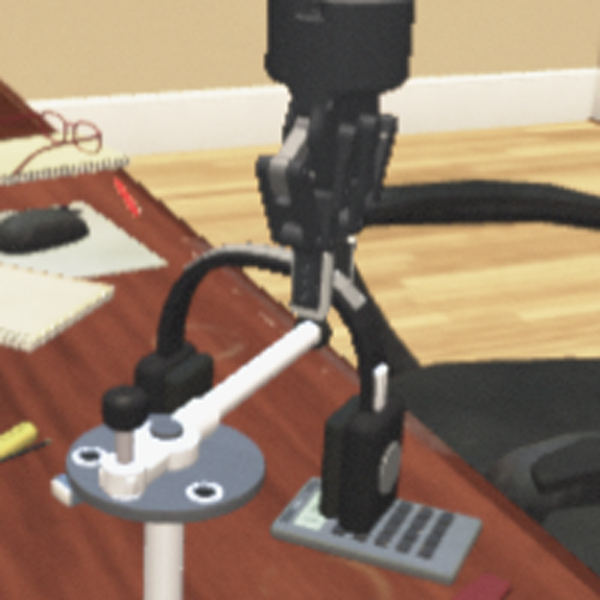

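View pics/top12.png

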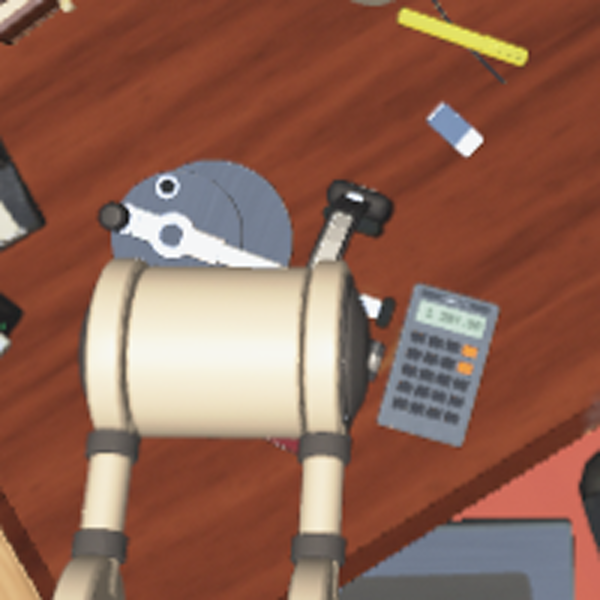

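Request:
move_arm --targets '[{"x":0,"y":-2,"z":-5,"ax":0,"ay":0.4,"az":-0.2},{"x":0,"y":0,"z":0,"ax":0,"ay":0,"az":0},{"x":8,"y":0,"z":0,"ax":0,"ay":0,"az":0},{"x":8,"y":0,"z":0,"ax":0,"ay":0,"az":0},{"x":8,"y":0,"z":0,"ax":0,"ay":0,"az":0},{"x":0,"y":0,"z":0,"ax":0,"ay":0,"az":0},{"x":0,"y":0,"z":0,"ax":0,"ay":0,"az":0}]'

```text
t: 14.38
ee_pos: [456.3, 57.4, 169.5]
tool_rot: [-155.1, 89.9, -176.8]
ft_force: [-0.6, -1.0, -0.6]
grip_width: 20.3
```

```bash
python3 - <<'E'
from h import *
from plant import camera
plan([458,60,148],68.7)
for n in("side","top"):
    c=camera(n);pickle.dump(c,open(f"pics/{n}13.pkl","wb"));im=cv2.cvtColor(c["frame"],cv2.COLOR_RGB2BGR)
    a=im[150:300,230:380] if n=="side" else im[180:300,150:270]
    cv2.imwrite(f"pics/{n}13.png",cv2.resize(a,None,fx=4 if n=="side" else 5,fy=4 if n=="side" else 5,interpolation=cv2.INTER_CUBIC))
E
```

```text
t 14.38 pos [456.29  57.4  169.49] w 20.3 F [-0.6  -0.97 -0.56] q [ -2.38  16.64 102.4   -0.01  61.09 -70.59]
xax [-0. -0. -1.] jaw ang 68.2
shift tool [21.49  3.07  0.67]
turn tool 1 [-0.48 -0.12  0.06]
turn tool -1 [179.52   0.09   0.19]
```

View pics/side13.png

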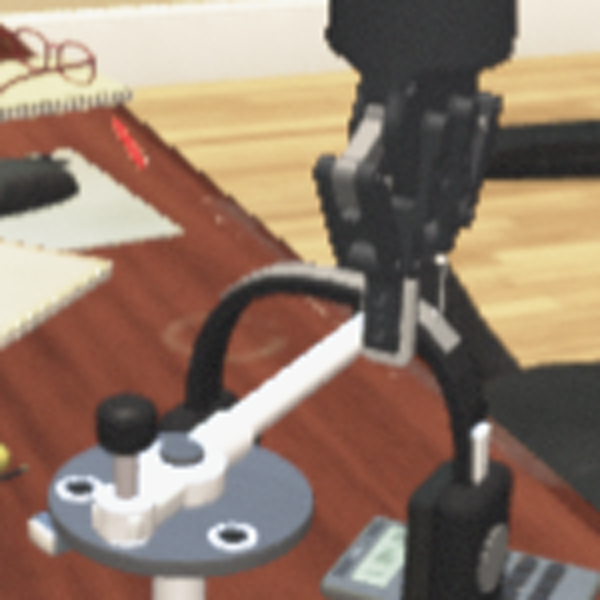

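View pics/top13.png

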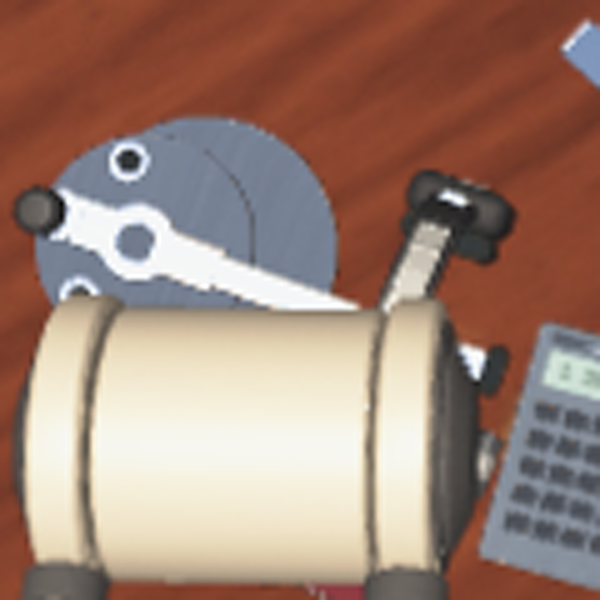

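```bash
python3 - <<'E'
from h import *
T=pickle.load(open("pics/top13.pkl","rb"));S=pickle.load(open("pics/side13.pkl","rb"))
g=lambda x,y,k,ox,oy:((x+.5)/k-.5+ox,(y+.5)/k-.5+oy)
a=plane(T,*g(455,197,5,150,180),135.6);b=plane(S,*g(481,450,4,230,150),135.6)
m=(a+b)[:2]/2;u=np.array([-.368,-.93]);n=np.array([.93,-.368])
print(a,b,m,"sep",np.hypot(*(a-b)[:2]),"ydir",np.degrees(np.arctan2(*(b-a)[:2][::-1])),"along,lat",(m-[530,160.6])@u,(m-[530,160.6])@n)
E
```

```text
[546.85294389  18.95201422 135.6       ] [419.19099533  77.73955968 135.6       ] [483.02196961  48.34578695] sep 140.54731804865347 ydir 155.27421909442185 along,lat 121.6843333207551 -2.3800178610576666
```

Request:
move_arm --targets '[{"x":5,"y":0,"z":1.5,"ax":0,"ay":0,"az":0},{"x":5,"y":0,"z":0,"ax":0,"ay":0,"az":0},{"x":4,"y":0,"z":0,"ax":0,"ay":0,"az":0},{"x":3,"y":0,"z":0,"ax":0,"ay":0,"az":0},{"x":0,"y":0,"z":0,"ax":0,"ay":0,"az":0},{"x":0,"y":0,"z":0,"ax":0,"ay":0,"az":0}]'

```text
t: 14.98
ee_pos: [458.5, 56.9, 151.4]
tool_rot: [-140.6, 90.0, -162.4]
ft_force: [-0.4, 0.1, -2.7]
grip_width: 20.8
```

```bash
python3 - <<'E'
from h import *
plan([458,60,147.4],68.7)
E
```

```text
t 14.98 pos [458.52  56.91 151.42] w 20.8 F [-0.41  0.09 -2.68] q [ -2.43  18.12 103.6   -0.01  58.32 -70.66]
xax [-0. -0. -1.] jaw ang 68.2
shift tool [ 4.02  2.68 -1.63]
turn tool 1 [-0.46 -0.03  0.02]
turn tool -1 [179.54   0.04   0.04]
```

Request:
move_arm --targets '[{"x":1.5,"y":0,"z":0,"ax":0,"ay":0,"az":0},{"x":1.5,"y":0,"z":0,"ax":0,"ay":0,"az":0},{"x":1,"y":0,"z":0,"ax":0,"ay":0,"az":0},{"x":0,"y":0,"z":0,"ax":0,"ay":0,"az":0}]'

```text
t: 15.32
ee_pos: [458.8, 56.9, 147.5]
tool_rot: [-18.2, 90.0, -39.9]
ft_force: [-0.9, -0.4, -0.6]
grip_width: 20.7
```

```bash
python3 - <<'E'
from h import *
from plant import camera
plan([458,60,147.4],68.7)
c=camera("side");im=cv2.cvtColor(c["frame"],cv2.COLOR_RGB2BGR)
cv2.imwrite("pics/side14.png",cv2.resize(im[190:290,270:370],None,fx=6,fy=6,interpolation=cv2.INTER_CUBIC))
E
```

```text
t 15.32 pos [458.83  56.91 147.48] w 20.7 F [-0.91 -0.37 -0.64] q [ -2.43  18.42 103.89  -0.02  57.67 -70.67]
xax [ 0. -0. -1.] jaw ang 68.2
shift tool [ 0.08  2.56 -1.91]
turn tool 1 [-0.45  0.03  0.01]
turn tool -1 [179.55   0.01  -0.04]
```

View pics/side14.png

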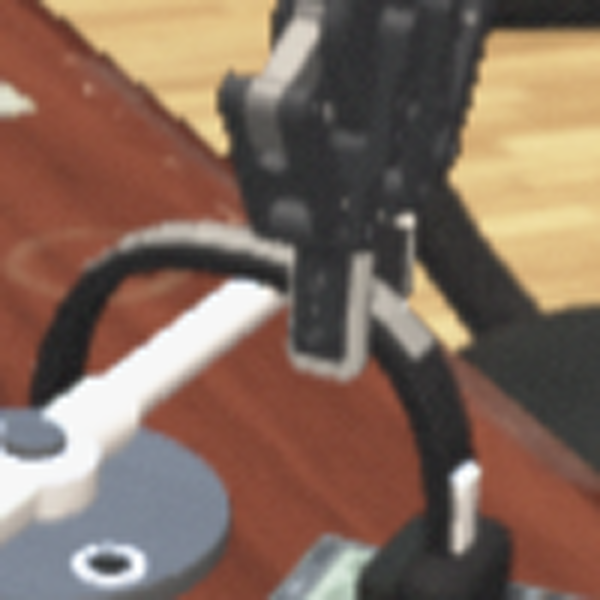

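Request:
move_arm --targets '[{"x":0.8,"y":0,"z":0,"ax":0,"ay":0,"az":0},{"x":0.6,"y":0,"z":0,"ax":0,"ay":0,"az":0},{"x":0,"y":0,"z":0,"ax":0,"ay":0,"az":0}]'

```text
t: 15.62
ee_pos: [459.8, 56.6, 147.3]
tool_rot: [5.2, 89.8, -16.5]
ft_force: [-0.4, 0.5, 0.0]
grip_width: 21.0
```

Request:
move_arm --targets '[{"x":0,"y":0,"z":0,"ax":0,"ay":0,"az":0},{"x":0,"y":0,"z":0,"ax":0,"ay":0,"az":0},{"x":0,"y":0,"z":0,"ax":0,"ay":0,"az":0},{"x":0,"y":0,"z":0,"ax":0,"ay":0,"az":0},{"x":0,"y":0,"z":0,"ax":0,"ay":0,"az":0},{"x":0,"y":0,"z":0,"ax":0,"ay":0,"az":0}]' --fingers 0.6

```text
t: 16.12
ee_pos: [460.1, 56.8, 147.3]
tool_rot: [14.7, 89.8, -7.0]
ft_force: [0.4, -0.1, 0.6]
grip_width: 51.0
```

```bash
python3 - <<'E'
from h import *
from plant import camera
plan([458,60,230],68.7)
for n in("side",):
    c=camera(n);im=cv2.cvtColor(c["frame"],cv2.COLOR_RGB2BGR)
    cv2.imwrite("pics/side15.png",cv2.resize(im[170:290,250:370],None,fx=5,fy=5,interpolation=cv2.INTER_CUBIC))
E
```

```text
t 16.12 pos [460.08  56.82 147.31] w 51.0 F [ 0.4  -0.09  0.59] q [ -2.43  18.43 103.9   -0.02  57.43 -70.67]
xax [ 0. -0. -1.] jaw ang 68.2
shift tool [-82.7    2.27  -2.77]
turn tool 1 [-0.45  0.23 -0.06]
turn tool -1 [179.55  -0.09  -0.36]
```

View pics/side15.png

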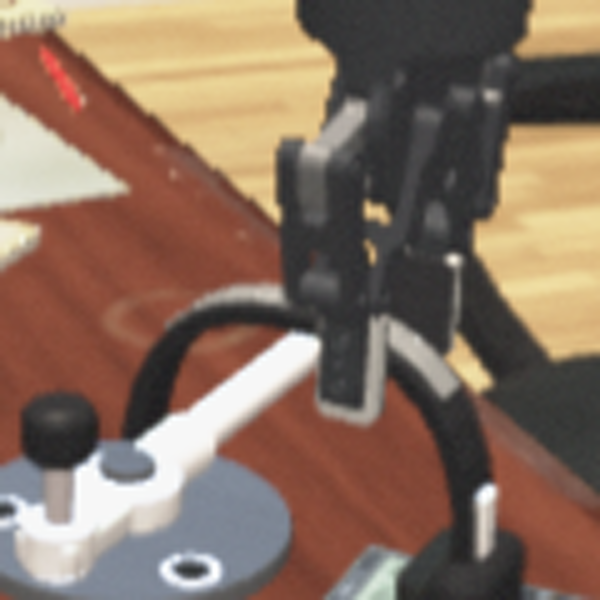

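The headset hangs level on the bar, with the fingers open around the band near crop (350,360). Retreat straight up.

Request:
move_arm --targets '[{"x":-5,"y":0,"z":0,"ax":0,"ay":0,"az":0},{"x":-10,"y":0,"z":0,"ax":0,"ay":0,"az":0},{"x":-15,"y":0,"z":0,"ax":0,"ay":0,"az":0},{"x":-20,"y":0,"z":0,"ax":0,"ay":0,"az":0},{"x":-25,"y":0,"z":0,"ax":0,"ay":0,"az":0},{"x":-25,"y":0,"z":0,"ax":0,"ay":0,"az":0},{"x":-20,"y":-10,"z":-10,"ax":0,"ay":0,"az":0},{"x":0,"y":-25,"z":-30,"ax":0,"ay":0,"az":0},{"x":0,"y":-25,"z":-30,"ax":0,"ay":0,"az":0},{"x":0,"y":-15,"z":-20,"ax":0,"ay":0,"az":0},{"x":0,"y":0,"z":0,"ax":0,"ay":0,"az":0},{"x":0,"y":0,"z":0,"ax":0,"ay":0,"az":0}]'

```text
t: 17.17
ee_pos: [343.9, 19.7, 276.1]
tool_rot: [6.5, 89.6, -15.2]
ft_force: [0.2, 0.1, 0.7]
grip_width: 51.4
```

```bash
python3 - <<'E'
from h import *
from plant import camera
plan()
for n in("side","top"):
    c=camera(n);pickle.dump(c,open(f"pics/{n}16.pkl","wb"));im=cv2.cvtColor(c["frame"],cv2.COLOR_RGB2BGR)
    a=im[170:320,230:380] if n=="side" else im[100:300,130:330]
    cv2.imwrite(f"pics/{n}16.png",cv2.resize(a,None,fx=4 if n=="side" else 3,fy=4 if n=="side" else 3,interpolation=cv2.INTER_CUBIC))
E
```

```text
t 17.17 pos [343.95  19.66 276.1 ] w 51.4 F [0.19 0.09 0.69] q [ -9.5   -2.55 106.88  -0.04  75.27 -77.8 ]
xax [ 0.01 -0.   -1.  ] jaw ang 68.3
```

View pics/side16.png

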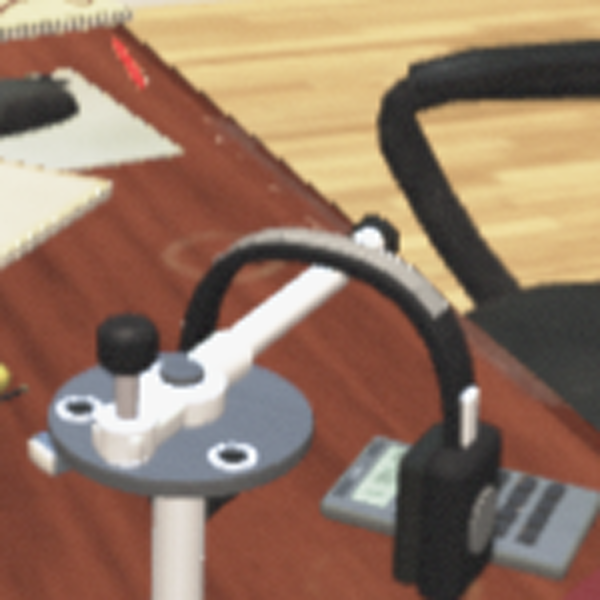

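View pics/top16.png

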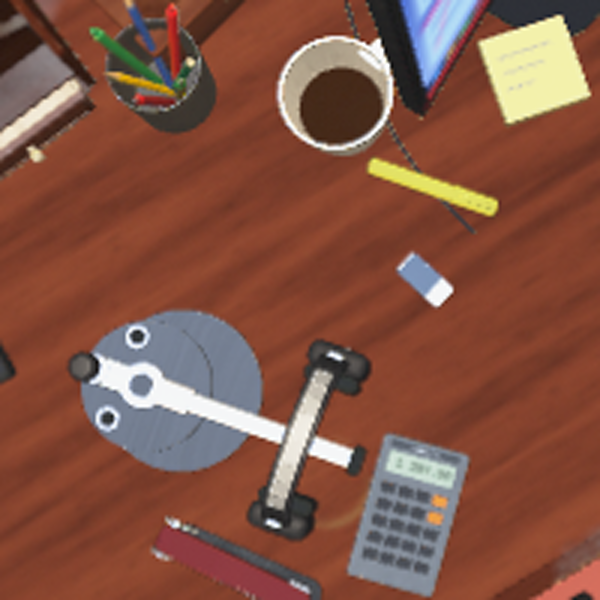

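```bash
python3 - <<'E'
from h import *
T=pickle.load(open("pics/top16.pkl","rb"));S=pickle.load(open("pics/side16.pkl","rb"))
g=lambda x,y,k,ox,oy:((x+.5)/k-.5+ox,(y+.5)/k-.5+oy)
a=plane(T,*g(337,355,3,130,100),113.5);b=plane(T,*g(272,522,3,130,100),113.5)
bs,gap=tri(T,g(272,522,3,130,100),S,g(469,415,4,230,170))
e=plane(T,*g(357,460,3,130,100),158)
m=(a+b)[:2]/2;u=np.array([-.368,-.93]);n=np.array([.93,-.368])
print(a,b,"near clip tri",bs,gap,"along,lat",(m-[530,160.6])@u,(m-[530,160.6])@n,"ydir",np.degrees(np.arctan2(*(b-a)[:2][::-1])))
print("arm ang",np.degrees(np.arctan2(160.6-e[1],530-e[0])), "knob pred/meas",proj(S,[544.2,196,193]),g(127,345,4,230,170))
from plant import camera
c=camera("side");d=np.abs(c["frame"].astype(int)-S["frame"].astype(int)).max(2)[150:330,230:380];print("changed px",(d>40).sum())
T0=pickle.load(open("pics/top0.pkl","rb"));T2=camera("top")
for nm,r in(("mug",np.s_[105:158,215:268]),("stapler",np.s_[268:310,175:242])):
    print(nm,(np.abs(T0["frame"][r].astype(int)-T2["frame"][r]).max(2)>40).sum())
E
```

```text
[550.16082672  17.3589171  113.5       ] [421.78594994  70.99218968 113.5       ] near clip tri [421.96325416  71.34061441 110.73269944] 0.723907251915785 along,lat 124.47652844006072 1.899447501616308 ydir 157.32549324245977
arm ang 69.10494627497647 knob pred/meas [[261.77641997 255.5557052 ]] (261.375, 255.875)
changed px 0
mug 0
stapler 264
```

```bash
python3 - <<'E'
from h import *
for f in("top0","top16"):
    im=pickle.load(open(f"pics/{f}.pkl","rb"))["frame"]
    h=cv2.cvtColor(im,cv2.COLOR_RGB2HSV);m=cv2.inRange(h,(165,80,40),(180,255,255))[265:312,170:245]
    n,l,st,ce=cv2.connectedComponentsWithStats(m);k=1+np.argmax(st[1:,4]);print(st[k],ce[k]+[170,265])
E
```

```text
[ 12  11  52  29 455] [207.07252747 289.83736264]
[ 12  11  52  29 454] [207.2092511 289.9030837]
```

```bash
python3 -c "
from plant import finish_job
print(finish_job())"
```

```text
the job is handed in; nothing more can be done
None
```

The headset is hung on the stand's bar, the pin is home in the middle hole, and the job is handed in. `finish_job` gives no verdict, so this rests on my own checks. About 17 s of the 58 s were used.

**What I did:**
- Gripped the index knob, lifted it about 13 mm and swung the arm 60° clockwise. I then lowered the pin into the middle hole and let go.
- Gripped the headset's band beside the crown, lifted it and turned it about 75°.
- Brought it in over the bar's end, set it down until the wrist force fell to about zero, then opened the fingers and backed away.

**Last checks from the pictures:**

| Check | Result |
|---|---|
| Pin | The knob is within about half a pixel of where it should be if home; 8 mm up would be about 5 pixels off |
| Arm | Within about 0.4° of the middle hole |
| Headset along the bar | About 9 mm outward of the middle of the free stretch |
| Headset sideways | About 2 mm off the bar's centre line |
| Headset angle | About 1.4° from square, and it looks upright |
| Headset at rest | The side view did not change between the last two pictures |
| Mug and stapler | Neither moved |
| Gripper | Well clear of everything |

**Disagreements:**
- One raw picture comparison flagged changes around the stapler. The hanging ear cup overlaps that area in the picture, and the stapler's own outline had shifted by less than 0.2 pixel.
- The nearer clip came out about 3 mm lower than expected (110.7 against 113.5 mm), well inside the 10 mm height limit.

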